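# Tighten the decorating turntable's lock ring and zero its turns counter

## Task

Take the two-pin spanner from its wooden stand, set both its pins fully into the two holes of the lock ring on the tilted turntable, and with it turn the ring clockwise (seen looking at the ring's face) until it is tight against its stop. Put the spanner back upright in its stand, pins down in the slot, and only then turn the turns counter's reset knob anticlockwise, seen looking at its face, back to its zero stop. Turn the ring only with the spanner, and leave the brush pot and the two paint bottles standing where they are.

Things in the scene. Friction and masses are not known exactly. Their poses are not given: they have to be found in the camera images.
- turntable: Grey wedge housing, fixed, footprint 210 (x) by 280 mm (y). Its top slopes up along +x at 30 degrees: 28 mm high at the -x edge, 149 mm at the +x edge; outward normal (-0.5, 0, 0.866) in this frame. On the slope, 58 mm to +y, a dark steel disc (144 mm across, 12 thick) with the lock ring in its middle; 88 mm to -y the reset knob. Origin: centre of the footprint, on the bench; z up.
- ring_center (a point): Centre of the lock ring's outer (upper) face, on its axis. Flat steel ring, 76 mm across, 14 mm thick, lying on the dark disc, its middle filled by a dark spindle end. z: out of the face along the axis (normal to the slope); x: along the line through the two holes; turns with the ring.
- ring_hole_a (a point): Middle of the mouth of one of the ring's two holes, 24 mm from the axis on the ring's +x. Round, 11 mm across, right through the ring (14 mm deep). Axes as ring_center.
- ring_hole_b (a point): The other hole, the same, 24 mm from the axis on the ring's -x.
- ring (a joint): Angle of the lock ring (rad): 0 is tight against its stop (a tab on the rim meets a brass block on the disc), positive is loose, at most 1.5. Clockwise, seen looking at its face (along its -z), lowers the value. Friction about 0.2 N m; it stays where it is left. When tight the line of holes runs straight up the slope.
- spanner: Two-pin spanner, about 130 g (centre of mass 26 mm up): steel head bar 66 x 24 x 10 mm (x, y, z), below it two pins (7 mm thick, tapered, 12 mm long, 48 mm apart along x), on it a black grip, 36 wide (x) by 15 mm thick (y), its top 72 mm above the bar's underside. Origin: centre of the bar's underside, which lands on the ring's face; z up the grip. Same after half a turn. Starts in the stand.
- pin_a (a point): Tip of the spanner's pin on its +x side, 12 mm below the bar's underside.
- pin_b (a point): Tip of the pin on its -x side.
- stand: Dark wooden block, 110 x 70 x 36 mm (x, y, z), fixed to the bench, with one slot from above in its middle, 62 mm long (x), 14 mm wide (y), 22 mm deep. Origin: centre of its underside.
- stand_seat (a point): Centre of the slot's mouth, on the stand's top face, 36 mm above the bench; x along the slot. The spanner's origin lies here when it is home.
- reset_grip (a point): Point on the reset knob's axis, in its bar grip, 37 mm out from the slope. Black bar, 42 mm long (x), 14 mm thick (y), from 14 to 44 mm above the slope, on a 44 mm disc. z: out of the slope along the axis; turns with the knob. A white line on the bar's -x end is its pointer.
- reset (a joint): Angle of the reset knob (rad): 0 is the zero stop (pointer downhill, at a small steel pin), at most 1.6. Anticlockwise, seen looking at its face (along its -z), lowers the value. Friction about 0.05 N m; it stays where it is left.
- brush_pot: Steel pot with brushes, 80 mm across, about 200 mm high with its brushes, loose. Origin: centre of its underside.
- bottle_a: White squeeze bottle of paint, 52 mm across, 150 mm high, loose. Origin: centre of its underside.
- bottle_b: Orange squeeze bottle of paint with a red cap, 52 mm across, 150 mm high, loose. Origin: centre of its underside.
Not all that is in view belongs to the job. What is meant by the spanner is not red or turquoise, and is the larger of those in its own colour.

How it is judged:
By the outcome, as a careful person would: the job done as asked, in the order asked, and still so for the second after the job is handed in, with the robot touching nothing.
It also fails if it takes over 72 s, if anything falls off the work surface, if the arm or the gripper's body presses on something with over 40 N, if the wrist force passes 120 N, or if a joint passes its speed limit or range.

## Robot

A 6-joint arm with a two-finger parallel gripper is mounted at the origin on the work surface. World frame = base frame: x ahead of the robot, y to its left, z up, the work surface at z = 0. Lengths are in m, angles in rad, forces in N, time in s.
With the tool pointing down it reaches from about 0.35 to 0.775 m from the base axis. Payload 5.5 kg.
Tool frame: the origin (TCP) lies midway between the tips of the shut fingers; the grasp point (between the pads) lies 19 mm behind it (manip.grip_depth is the distance from the TCP to the grasp point, in m); z points along the fingers, y is the line along which they close (so a half turn about z gives the same grasp; the last joint's range is limited). The gripper opens to 85 mm and grips with 20 to 120 N. Pads are 22 mm wide; open, the fingers measure 114 mm over their backs; the gripper's body (76 mm by 85 mm) begins 54 mm behind the grasp point. The pads swing forward as they close: fully open they stand 13 mm farther back than shut.
Start: joints at [1.17, 0.313, 0.046, 1.304, 0, 1.431], TCP at [0.148, 0.556, 0.2] pointing down, gripper open.
Joint ranges: [-2.76, 2.76], [-0.86, 1.69], [-1.03, 1.26], [-2.2, 2.34], [-1.47, 1.5], [-3.14, 3.14]. Speed limits (rad/s): [2.57, 2.57, 3.14, 3.14, 3.14, 3.14].

## Interface

Orientations are given as a unit quaternion [w, x, y, z].
In Python, from workcell import manip, viewer gives the robot as it stands.
- The arm moves only by the shell command python3 -m creep 'ROWS' [OPENING] [FORCE]. ROWS is JSON, a list of rows, each a list of 2 entries, a list of its own where there are three numbers: the shift along the world's x, y, z normalised to -1 to 1, where 1 is 250 mm, then the turn about the world's z normalised to -1 to 1, where 1 is 30 degrees. In form: [[[dx, dy, dz], roll], ...]. A call has 1 to 20 rows; each row is the pose to reach, as a shift and turn from the pose commanded when the call began; what a row does not reach only later rows make up. A row lasts 1/10 s, in which the tool goes at most 50 mm and 8.59 degrees, less where a joint would pass 70% of its speed; a pose out of reach is approached as far as the arm can. A call with a number of a shift or a turn outside -1 to 1 is refused whole. A call with a gripper value outside its range is refused whole. OPENING is the opening, from 0 (shut) to 1 (fully open), set as the call begins (- or left out, the last holds). The fingers move at their own pace and stop on an object; FORCE is the grip in N (left out, the last holds). Time passes only in rows, so rows that repeat a pose let the fingers close. It gives the time, the measured TCP pose, the force, the opening and the grip force at its end, in the units of the state.
- manip.get_obs(): the state, without advancing time (a new reading comes with each control period).
- viewer.capture(name): name is "scene" or "side" or "wrist"; returns (picture, depth): 420x560x3 uint8, blue, green, red; 420x560 float32, m along the optical axis (not along the pixel's ray), 0 where there is no reading.
- viewer.camera_model(name): a dict with "K" (3x3 intrinsics, pixels), "T" (4x4, takes a point from camera to world coordinates). Camera axes: x right, y down, z forward; pixel columns grow to the right and rows downward; lengths in m; the calibration is good to about 2 mm. A picture is of the moment at which its call begins: read the wrist's pose just before it. camera_model takes no time and is no camera call; for the wrist camera it gives the pose at the moment of the call.
- manip.close_job(): hands the job in; it is judged then, once.
The state is a dict: "time": time; "qpos": joint angles; "qvel": joint speeds; "tau": joint torques, N m; "position": TCP position; "tcp_rot": TCP orientation; "force": force on the tool from outside, world axes, zero at the start; "wrist_torque": the same for the moment, N m; "finger_gap": finger opening in m; "gripper_force": force on a finger pad.
Only numpy, scipy, OpenCV 4.12 (cv2) and the standard library are available. Lean on these libraries where they do the work, as an engineer would, in place of code of your own. Each camera call takes 0.05 s, during which the arm holds its last target. There are 200 camera calls.

## Working session

There is one attempt and no reset: what is moved stays moved. The work goes in short steps, Python scripts to look and compute and a shell command to move; the robot and the scene stay as the last step left them, time stands still between calls to the robot, and variables do not carry over. Pictures are saved under pics/ and viewed, at most 10 in all, crops included, and the job is handed in when it is done.

```bash
ls; mkdir -p pics; cat > h.py <<'E'
import numpy as np,cv2
from workcell import manip,viewer
def snap(n,f):
    m=viewer.camera_model(n); p,d=viewer.capture(n); cv2.imwrite(f'pics/{f}.png',p); np.savez(f'pics/{f}.npz',p=p,d=d,K=m['K'],T=m['T'])
def P(f,u,v,r=1):
    z=np.load(f'pics/{f}.npz');d=z['d'][v-r:v+r+1,u-r:u+r+1];d=np.median(d[d>0]);K=z['K']
    return (z['T']@np.r_[(u-K[0,2])/K[0,0]*d,(v-K[1,2])/K[1,1]*d,d,1])[:3].round(4)
def crop(f,x0,y0,x1,y1,s,o):
    cv2.imwrite(f'pics/{o}.png',cv2.resize(cv2.imread(f'pics/{f}.png')[y0:y1,x0:x1],None,fx=s,fy=s,interpolation=cv2.INTER_CUBIC))
def proj(f,X):
    z=np.load(f'pics/{f}.npz');X=np.atleast_2d(X);c=(np.linalg.inv(z['T'])@np.c_[X,np.ones(len(X))].T)[:3];q=z['K']@c;return (q[:2]/q[2]).T.round(1)
E
python3 - <<'E'
from h import *
snap('scene','s0');snap('side','d0')
print(viewer.camera_model('scene')['T'].round(2).tolist(),viewer.camera_model('side')['T'].round(2).tolist())
cv2.imwrite('pics/sd.png',np.vstack([cv2.imread('pics/s0.png'),cv2.imread('pics/d0.png')])[:, :])
print(manip.get_obs())
E
```

```text
pics
[[-0.59, 0.53, -0.6, 1.12], [0.81, 0.38, -0.46, 0.42], [-0.01, -0.76, -0.65, 0.76], [0.0, 0.0, 0.0, 1.0]] [[0.79, -0.34, 0.51, -0.05], [-0.61, -0.46, 0.64, -0.75], [0.02, -0.82, -0.57, 0.74], [0.0, 0.0, 0.0, 1.0]]
{'time': 0.1, 'qpos': array([ 1.17042966e+00,  3.13951613e-01,  4.50931930e-02,  1.30361635e+00,
       -3.30862046e-05,  1.43120073e+00]), 'qvel': array([ 0.00038185, -0.001672  ,  0.00116708, -0.00069162, -0.00034012,
        0.00136912]), 'tau': array([ 2.79338688e-03, -4.81727636e+01,  2.99241525e+01,  1.28118342e-02,
       -1.04030428e-04,  2.31084869e-05]), 'position': array([0.14806428, 0.55507569, 0.19898337]), 'tcp_rot': array([-2.07886974e-04,  1.30016358e-01,  9.91511494e-01, -8.13231274e-04]), 'force': array([-0.13887172,  0.36504443,  1.01315276]), 'wrist_torque': array([-0.04728673, -0.02345923, -0.01525857]), 'gripper_force': 0.0, 'finger_gap': 0.08525414003921682}
```

View pics/s0.png

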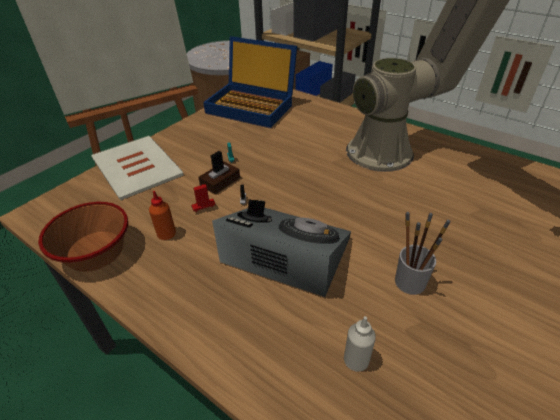

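View pics/d0.png

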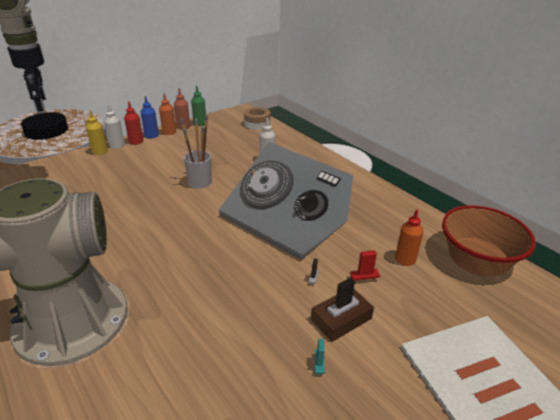

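Scene view: the possible spanners are a black one in the wooden stand (217,165), a small black one (242,195), a red one (202,198) and a turquoise one (230,153). The one in the stand fits, being black and larger than the other black one. Side view: ring at about (264,180), knob at about (312,204), stand at about (342,310). I'll confirm with a crop.

```bash
python3 - <<'E'
from h import *
p=cv2.imread('pics/d0.png')
a=cv2.resize(p[140:255,215:360],None,fx=4.4,fy=4.4,interpolation=cv2.INTER_CUBIC)
cv2.imwrite('pics/c1.png',a); 
q=cv2.resize(p[250:380,290:400],None,fx=4,fy=4,interpolation=cv2.INTER_CUBIC)
r=cv2.resize(cv2.imread('pics/s0.png')[130:220,180:270],None,fx=4,fy=4,interpolation=cv2.INTER_CUBIC)
h=520;r=np.vstack([r,np.zeros((h-r.shape[0],r.shape[1],3),np.uint8)])
cv2.imwrite('pics/c2.png',np.hstack([q,r]))
# plane fits: turntable from the side depth; convex tops
z=np.load('pics/d0.npz');d=z['d'];K=z['K'];v,u=np.mgrid[:420,:560]
X=np.stack([(u-K[0,2])/K[0,0]*d,(v-K[1,2])/K[1,1]*d,d,np.ones_like(d)],-1)@z['T'].T
np.save('pics/Xd.npy',X[...,:3])
for uv in [(264,180),(250,165),(312,204),(318,195),(345,290),(342,310),(322,315),(366,312),(314,268),(408,245),(198,170),(266,140),(300,253),(221,211),(352,177),(268,145),(318,224),(340,210)]:print(uv,P('d0',*uv))
E
```

```text
(264, 180) [0.5401 0.0628 0.1069]
(250, 165) [ 0.6584  0.3039 -0.0009]
(312, 204) [ 0.5789 -0.0864  0.0976]
(318, 195) [ 0.6083 -0.075   0.1066]
(345, 290) [ 0.4406 -0.344   0.0948]
(342, 310) [ 0.4361 -0.3471  0.0432]
(322, 315) [ 0.4008 -0.327   0.0342]
(366, 312) [ 0.4797 -0.3738  0.0318]
(314, 268) [ 0.4705 -0.2222  0.0448]
(408, 245) [ 0.6844 -0.3088  0.0625]
(198, 170) [0.4582 0.2772 0.0633]
(266, 140) [0.7063 0.2807 0.085 ]
(300, 253) [ 0.4938 -0.1467  0.0237]
(221, 211) [0.4334 0.1142 0.0217]
(352, 177) [ 0.6964 -0.1024  0.1414]
(268, 145) [0.6274 0.1633 0.1411]
(318, 224) [ 0.5643 -0.1281  0.0675]
(340, 210) [ 0.6534 -0.1136  0.063 ]
```

View pics/c1.png

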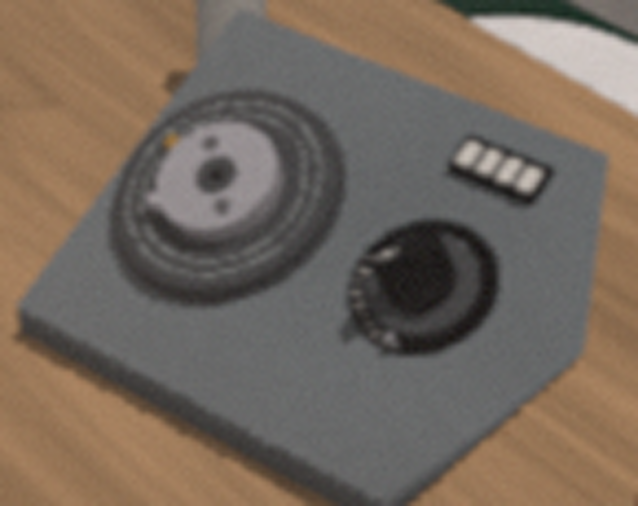

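View pics/c2.png

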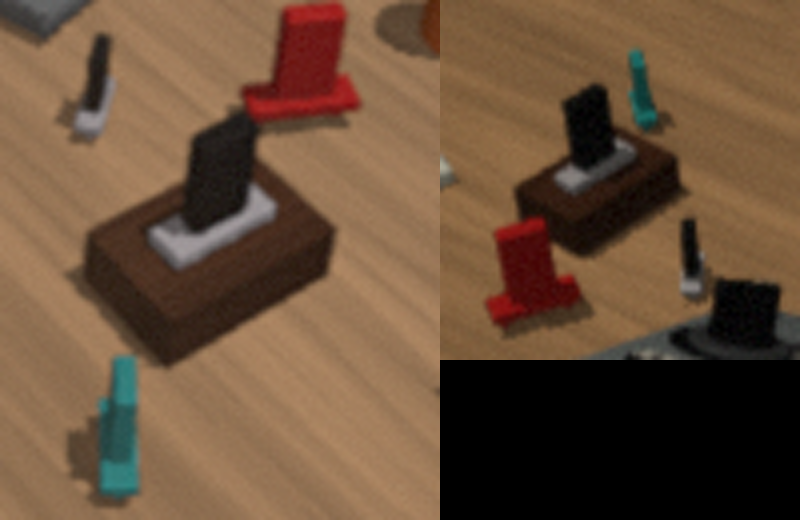

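The crop confirms it: the black spanner seated in the wooden stand is the larger of the two black ones. The ring holes are at crop (210,143) and (222,207). The knob's white pointer is at crop (380,255). Next I'll work out the geometry.

```bash
cat > geo.py <<'E'
from h import *
def ray(f,u,v,n,c):
    z=np.load(f'pics/{f}.npz');T=z['T'];r=T[:3,:3]@np.linalg.inv(z['K'])@[u,v,1];o=T[:3,3];return o+r*((c-n@o)/(n@r))
E
python3 - <<'E'
from geo import *
from scipy.optimize import least_squares
X=np.load('pics/Xd.npy')
R=X[175:230,225:350].reshape(-1,3)  # loose region
R=X[150:255,220:352].reshape(-1,3)
yaw=.228
def nrm(a):return np.array([-.5*np.cos(a),-.5*np.sin(a),.866])
n=nrm(yaw)
c=R@n; R=R[np.abs(c-np.median(c))<.03]
# mode of plane
h,e=np.histogram(R@n,60);c0=e[h.argmax()]
S=R[np.abs(R@n-c0)<.006]
for _ in range(5):
    m=S.mean(0);w=np.linalg.svd(S-m,full_matrices=False)[2][2];w*=np.sign(w[2]);S=R[np.abs((R-m)@w)<.003]
print('n',w,len(S),'c',w@m,'yaw',np.arctan2(-w[1],-w[0]),'tilt',np.degrees(np.arccos(w[2])))
n=w;c=w@m
px=lambda a,b:(215+a/4.4,140+b/4.4)
up=np.r_[-n[:2]/np.hypot(*n[:2]),0];left=np.array([-up[1],up[0],0]);ux=np.cross(left,n)
A=ray('d0',*px(210,143),n,c+.026);B=ray('d0',*px(222,207),n,c+.026);C=ray('d0',*px(215,176),n,c+.026)
print(A,B,np.linalg.norm(A-B),'mid',(A+B)/2,C)
d=A-B;print('ring ang',np.degrees(np.arctan2(d@left,d@ux)))
for q in [(155,205),(172,140)]:
    t=ray('d0',*px(*q),n,c+.02)-C;print(q,np.degrees(np.arctan2(t@left,t@ux)),np.linalg.norm(t))
# corners
for q in [(22,318),(378,500),(245,12),(607,155)]:print('corner',ray('d0',*px(*q),n,c))
# knob pointer
K=ray('d0',*px(425,290),n,c+.012);print('knob disc',K)
T0=ray('d0',*px(380,255),n,c+.044);print('ptr',T0); 
# points in bar top
Y=X[185:225,290:335].reshape(-1,3);hh=Y@n-c;Y=Y[(hh>.038)&(hh<.05)];print(len(Y),Y.mean(0));e,V=np.linalg.eigh(np.cov(Y.T));print(V[:,2],np.sqrt(e),'ang',np.degrees(np.arctan2(V[:,2]@left,V[:,2]@ux)))
# spanner grip and stand
Y=X[250:340,300:380].reshape(-1,3)
for lo,hi in[(.03,.038),(.043,.05),(.07,.12)]:
    Z=Y[(Y[:,2]>lo)&(Y[:,2]<hi)&(Y[:,1]<-.29)];r=cv2.minAreaRect((Z[:,:2]*1000).astype(np.float32));print(lo,len(Z),r,Z[:,2].max())
E
```

```text
n [-0.48691132 -0.11237143  0.86619284] 5079 c -0.20100256980478473 yaw 0.22681304017129575 tilt 29.980808149404414
[0.5496045  0.08157433 0.11749428] [0.52879541 0.04088067 0.10051771] 0.04875649938843693 mid [0.53919996 0.0612275  0.109006  ] [0.5383302  0.06098373 0.10848546]
ring ang 45.83027084967647
(155, 205) 138.31690890857305 0.0417972718128592
(172, 140) 75.66644313883255 0.048472535228550176
corner [0.427567   0.10982035 0.02254153]
corner [ 0.49283091 -0.15118631  0.02536774]
corner [0.63585448 0.16189342 0.14638123]
corner [ 0.69781399 -0.10357462  0.14677116]
knob disc [ 0.57605071 -0.08846706  0.09413824]
ptr [ 0.55296033 -0.07476097  0.11987986]
96 [ 0.56377409 -0.08286801  0.12363597]
[-0.77874576  0.48619838 -0.39644189] [0.00239264 0.0042961  0.01209847] ang 139.53523253337556
0.03 1024 ((488.0255126953125, -335.48333740234375), (195.99746704101562, 82.20602416992188), 2.604970693588257) 0.03795257674865771
0.043 182 ((500.5751953125, -325.9637756347656), (175.6771697998047, 40.086814880371094), 12.921560287475586) 0.04993307345416287
0.07 347 ((509.92816162109375, -318.9336853027344), (166.38955688476562, 24.655624389648438), 17.17066192626953) 0.10907215839118867
```

```bash
python3 -m creep '[[[0,0,0.6],0],[[0,0,0.6],0],[[0.2,-0.1,0.6],0],[[0.4,-0.3,0.6],0],[[0.6,-0.5,0.6],0],[[0.8,-0.7,0.6],0],[[1,-0.9,0.6],0],[[1,-1,0.6],0],[[1,-1,0.6],0],[[1,-1,0.6],0]]'
python3 -m creep '[[[0.2,-0.2,0],0],[[0.3,-0.4,0],0],[[0.4,-0.6,0],0],[[0.4,-0.8,0],0],[[0.4,-1,0],0],[[0.4,-1,0],-0.3],[[0.4,-1,0],-0.5],[[0.4,-1,0],-0.5]]'
python3 -m creep '[[[0,-0.2,0],0],[[0,-0.4,0],0],[[0,-0.6,0],0],[[-0.05,-0.8,0],0],[[-0.1,-1,0],0],[[-0.1,-1,0],0],[[-0.1,-1,0],0]]'
```

```text
time: 1.1
position: [0.4002, 0.3024, 0.3494]
tcp_rot: [-0.0, 0.132, 0.991, -0.001]
force: [-0.4, -0.2, 0.4]
finger_gap: 0.0851
gripper_force: 0.0
time: 1.9
position: [0.4982, 0.0544, 0.3494]
tcp_rot: [-0.0, 0.26, 0.966, -0.0]
force: [0.2, 0.0, -0.0]
finger_gap: 0.0854
gripper_force: 0.0
time: 2.6
position: [0.4731, -0.1949, 0.3494]
tcp_rot: [-0.0, 0.258, 0.966, 0.0]
force: [-0.6, 0.6, -0.9]
finger_gap: 0.0853
gripper_force: 0.0
```

```bash
python3 -m creep '[[[0,-0.2,0],0],[[0,-0.35,0],0],[[0,-0.35,0],0],[[0,-0.35,0],0]]'; python3 - <<'E'
from h import *
snap('wrist','w1');print(np.load('pics/w1.npz')['T'].round(3).tolist())
E
```

```text
time: 3.0
position: [0.4739, -0.2805, 0.3494]
tcp_rot: [-0.0, 0.257, 0.966, 0.001]
force: [0.1, 0.2, -0.6]
finger_gap: 0.0857
gripper_force: 0.0
[[0.497, 0.832, 0.247, 0.413], [0.868, -0.477, -0.141, -0.244], [0.0, 0.285, -0.959, 0.523], [0.0, 0.0, 0.0, 1.0]]
```

View pics/w1.png

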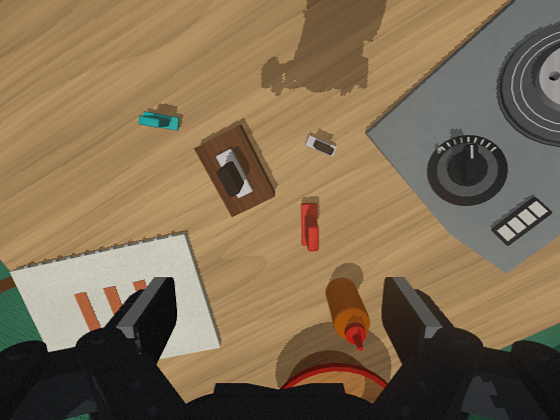

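The wrist view shows the stand's top corners near (194,148), (243,125), (275,193) and (233,216). The spanner's grip is at about (231,178). The knob is at (467,170), with its pointer straight up at (472,152).

```bash
python3 - <<'E'
from geo import *
e=np.array([0,0,1.])
C=[ray('w1',*q,e,.036) for q in[(194,148),(243,125),(275,193),(233,216)]]
print(np.array(C).round(4),'ctr',np.mean(C,0))
for a,b in[(0,3),(1,2),(1,0),(2,3)]:
    d=C[b]-C[a];print(np.linalg.norm(d),np.degrees(np.arctan2(d[1],d[0])))
z=np.load('pics/w1.npz');d=z['d'];K=z['K'];v,u=np.mgrid[:420,:560]
X=(np.stack([(u-K[0,2])/K[0,0]*d,(v-K[1,2])/K[1,1]*d,d,np.ones_like(d)],-1)@z['T'].T)[...,:3]
Y=X[110:225,185:285].reshape(-1,3)
for lo,hi in[(.03,.04),(.042,.05),(.1,.115)]:
    Z=Y[(Y[:,2]>lo)&(Y[:,2]<hi)];r=cv2.minAreaRect((Z[:,:2]*1000).astype(np.float32));print(lo,len(Z),r,np.median(Z[:,2]))
E
```

```text
[[ 0.3943 -0.3675  0.036 ]
 [ 0.4017 -0.2932  0.036 ]
 [ 0.5042 -0.3026  0.036 ]
 [ 0.5034 -0.3725  0.036 ]] ctr [ 0.45091039 -0.3339415   0.036     ]
0.10920802146184909 -2.6441228087229627
0.1029060803992887 -5.233814519113911
0.07461112650393827 -95.67678412084067
0.06990029533000203 -90.62752661370659
0.03 2893 ((450.7015075683594, -337.3697509765625), (70.42036437988281, 110.06177520751953), 86.4076919555664) 0.03584174397493689
0.042 443 ((450.38262939453125, -336.985107421875), (23.883790969848633, 65.15125274658203), 86.60542297363281) 0.045691675459064496
0.1 378 ((450.7197265625, -337.0221252441406), (15.149630546569824, 36.17474365234375), 86.80064392089844) 0.10744039543345157
```

```bash
python3 -m creep '[[[-0.05,-0.12,0],0.28],[[-0.093,-0.226,-0.15],0.56],[[-0.093,-0.226,-0.35],0.883],[[-0.093,-0.226,-0.5],0.883],[[-0.093,-0.226,-0.65],0.883],[[-0.093,-0.226,-0.65],0.883],[[-0.093,-0.226,-0.65],0.883],[[-0.093,-0.226,-0.65],0.883]]'
```

```text
time: 3.85
position: [0.4517, -0.3387, 0.1903]
tcp_rot: [0.002, 0.029, 1.0, -0.001]
force: [0.4, 0.3, -0.1]
finger_gap: 0.0854
gripper_force: 0.0
```

```bash
python3 -c "
from h import *
snap('wrist','w2')"; python3 - <<'E'
from h import *
z=np.load('pics/w2.npz');d=z['d'];K=z['K'];v,u=np.mgrid[:420,:560]
X=(np.stack([(u-K[0,2])/K[0,0]*d,(v-K[1,2])/K[1,1]*d,d,np.ones_like(d)],-1)@z['T'].T)[...,:3]
Y=X.reshape(-1,3);m=(abs(Y[:,0]-.45)<.07)&(abs(Y[:,1]+.337)<.045);Y=Y[m]
for lo,hi in[(.03,.04),(.042,.05),(.1,.115)]:
    Z=Y[(Y[:,2]>lo)&(Y[:,2]<hi)];r=cv2.minAreaRect((Z[:,:2]*1000).astype(np.float32));print(lo,len(Z),r,np.median(Z[:,2]))
E
```

```text
0.03 6381 ((450.83709716796875, -337.21612548828125), (70.23282623291016, 109.80377197265625), 86.359375) 0.035815878839997095
0.042 792 ((450.427734375, -336.9290771484375), (23.792526245117188, 65.44611358642578), 86.15177154541016) 0.04557885024297992
0.1 910 ((450.6143493652344, -337.3125915527344), (14.822349548339844, 36.20021057128906), 87.17292022705078) 0.10748192883210916
```

```bash
python3 -m creep '[[[-0.004,0.006,-0.2],0],[[-0.004,0.006,-0.4],0],[[-0.004,0.006,-0.493],0],[[-0.004,0.006,-0.493],0],[[-0.004,0.006,-0.493],0]]' ; python3 -m creep '[[[0,0,0],0],[[0,0,0],0],[[0,0,0],0],[[0,0,0],0],[[0,0,0],0],[[0,0,0],0],[[0,0,0],0],[[0,0,0],0]]' 0 25
```

```text
time: 4.4
position: [0.4502, -0.3379, 0.066]
tcp_rot: [0.001, 0.03, 1.0, -0.001]
force: [0.9, -0.6, 0.8]
finger_gap: 0.0849
gripper_force: 0.0
time: 5.2
position: [0.4493, -0.3373, 0.0646]
tcp_rot: [0.0, 0.03, 1.0, -0.0]
force: [-0.7, -0.2, 4.7]
finger_gap: 0.0137
gripper_force: 27.6
```

```bash
python3 -m creep '[[[-0.014,0.001,0],0],[[-0.03,0.002,0.007],0],[[-0.046,0.003,0.015],0],[[-0.062,0.004,0.023],0],[[-0.078,0.005,0.029],0],[[-0.092,0.005,0.034],0],[[-0.092,0.005,0.034],0],[[-0.092,0.005,0.034],0]]'; python3 - <<'E'
from h import *
snap('side','d1');crop('d1',280,220,420,360,4,'d1c')
E
```

```text
time: 6.0
position: [0.4256, -0.3355, 0.0725]
tcp_rot: [-0.0, 0.03, 1.0, 0.0]
force: [1.8, -0.2, -1.3]
finger_gap: 0.0145
gripper_force: 26.4
```

View pics/d1c.png

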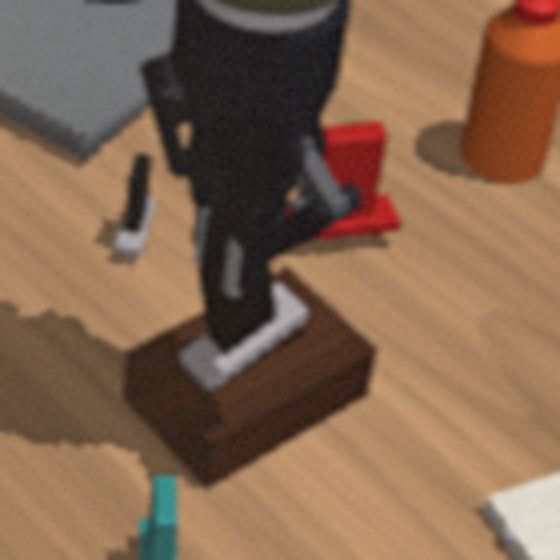

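The far end of the bar, at (300,305) in the crop, now sits clear of the stand, so the spanner has tilted in the grip. Next I'll lift it and measure the tilt.

```bash
python3 -m creep '[[[0.004,0,0.04],0],[[0.006,0,0.1],0],[[0.006,0,0.25],0],[[0.006,0,0.45],0],[[0.006,0,0.6],0],[[0.006,0,0.6],0],[[0.006,0,0.6],0]]' - 40; cat > tilt.py <<'E'
from h import *
import sys
def bar(n,f):
    o=manip.get_obs();snap(n,f);z=np.load(f'pics/{f}.npz');d=z['d'];K=z['K'];v,u=np.mgrid[:420,:560]
    X=(np.stack([(u-K[0,2])/K[0,0]*d,(v-K[1,2])/K[1,1]*d,d,np.ones_like(d)],-1)@z['T'].T)[...,:3]
    p=z['p'].astype(int);m=(p.min(-1)>85)&(p.max(-1)-p.min(-1)<28)&(d>0)&(np.linalg.norm(X-o['position'],axis=-1)<.065)&(X[...,2]<o['position'][2]-.008)
    Y=X[m];print(f,len(Y),o['position'].round(4))
    cv2.imwrite('pics/mask.png',m*255)
    if len(Y)>20:
        c=np.median(Y,0);e,V=np.linalg.eigh(np.cov((Y-c).T));a=V[:,2]*np.sign(V[2,2]);print('ctr rel tcp',(c-o['position']).round(4),'axis',a.round(3),'elev',np.degrees(np.arcsin(a[2])).round(1),'yaw',np.degrees(np.arctan2(a[1],a[0])).round(1),np.sqrt(e).round(4))
        t=(Y-c)@a;print('extent',t.min(),t.max())
E
python3 - <<'E'
from tilt import *
bar('side','d2');bar('scene','s2');bar('wrist','w3')
a=[cv2.imread(f'pics/{f}.png') for f in('d2','w3')]
cv2.imwrite('pics/v.png',np.hstack([cv2.resize(a[0][180:330,280:420],(400,420)),cv2.resize(a[1],(400,300),interpolation=cv2.INTER_AREA)[0:300].repeat(1,0) if 0 else cv2.copyMakeBorder(cv2.resize(a[1],(400,300)),0,120,0,0,0)]))
E
```

```text
time: 6.75
position: [0.4275, -0.336, 0.2238]
tcp_rot: [0.0, 0.03, 1.0, -0.001]
force: [-0.2, 0.1, -1.7]
finger_gap: 0.0138
gripper_force: 45.2
d2 275 [ 0.4275 -0.336   0.2238]
ctr rel tcp [ 0.0047 -0.0089 -0.0223] axis [ 0.963 -0.15   0.226] elev 13.0 yaw -8.9 [0.0023 0.006  0.0209]
extent -0.023854674541855594 0.042704475727396565
s2 28 [ 0.4269 -0.3353  0.2223]
ctr rel tcp [ 0.0429 -0.0011 -0.0115] axis [ 0.978 -0.123  0.166] elev 9.6 yaw -7.2 [0.0017 0.006  0.007 ]
extent -0.014646144610463603 0.008897557999466116
w3 1294 [ 0.4266 -0.335   0.2214]
ctr rel tcp [-0.0058  0.0007 -0.0229] axis [-0.057 -0.998  0.01 ] elev 0.6 yaw -93.3 [0.0009 0.0069 0.0076]
extent -0.01168244103634033 0.011836629985295695[ WARN:0@3.667] global loadsave.cpp:1063 imwrite_ Unsupported depth image for selected encoder is fallbacked to CV_8U.
```

View pics/v.png

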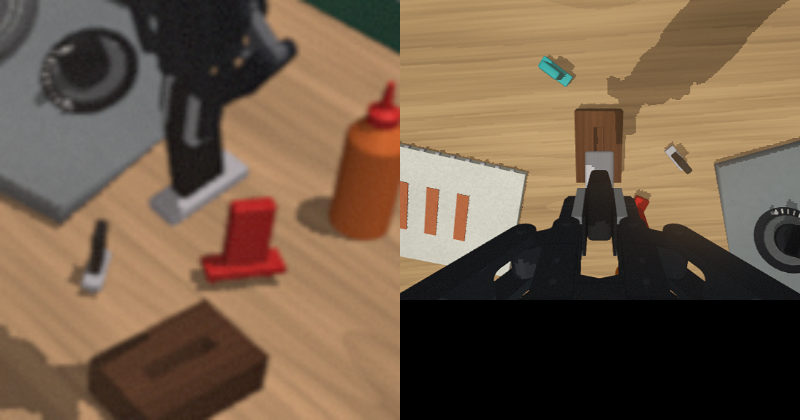

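```bash
python3 - <<'E'
from h import *
def f(n,lo):
    z=np.load(f'pics/{n}.npz');d=z['d'];K=z['K'];v,u=np.mgrid[:420,:560]
    X=(np.stack([(u-K[0,2])/K[0,0]*d,(v-K[1,2])/K[1,1]*d,d,np.ones_like(d)],-1)@z['T'].T)[...,:3]
    p=z['p'].astype(int);o=np.array([.4266,-.335,.2214])
    m=(p.min(-1)>lo)&(p.max(-1)-p.min(-1)<28)&(d>0)&(np.linalg.norm(X-o,axis=-1)<.065)&(X[...,2]<o[2]-.005)
    return X[m]-o
Y=f('w3',85)
for _ in range(4):
    A=np.c_[Y[:,:2],np.ones(len(Y))];k=np.linalg.lstsq(A,Y[:,2],rcond=None)[0];r=Y[:,2]-A@k;Y=Y[abs(r)<max(.0006,2*r.std())]
print(k,np.degrees(np.arctan(k[0])),np.degrees(np.arctan(k[1])),len(Y),r.std(),Y.min(0),Y.max(0))
# top black end face of grip? pixels of side: silver end points
Y=f('d2',70);
for q in (Y[:,0].argmin(),Y[:,0].argmax()):print(Y[q])
for lo in np.arange(-.03,.05,.01):
    s=Y[(Y[:,0]>lo)&(Y[:,0]<lo+.01)]
    if len(s):print(lo.round(3),len(s),s[:,1].min().round(4),s[:,1].max().round(4),np.percentile(s[:,2],[5,50,95]).round(4))
E
```

```text
[ 0.22301738 -0.01225388 -0.02163383] 12.572215721520795 -0.7020607230601527 1148 0.0005924525366252512 [-0.01535748 -0.01212297 -0.02601881] [ 0.01492687  0.01258564 -0.01823212]
[-0.01622987 -0.00997291 -0.02346242]
[ 0.04764057 -0.01388878 -0.01298956]
-0.02 50 -0.0128 0.0084 [-0.0291 -0.0237 -0.0218]
-0.01 69 -0.014 0.0095 [-0.0268 -0.022  -0.0188]
0.0 34 -0.0148 0.0098 [-0.024  -0.0199 -0.0147]
0.01 33 -0.0148 -0.0086 [-0.0226 -0.0174 -0.0126]
0.02 29 -0.0153 -0.009 [-0.02   -0.0151 -0.0102]
0.03 35 -0.0169 -0.0048 [-0.0193 -0.012  -0.0097]
0.04 30 -0.0161 0.0031 [-0.0154 -0.0109 -0.009 ]
```

```bash
python3 -m creep '[[[-0.15,0,0],0],[[-0.208,0,-0.1],0],[[-0.208,0,-0.3],0],[[-0.208,0,-0.5],0],[[-0.208,0,-0.6],0],[[-0.208,0,-0.6],0],[[-0.208,0,-0.61],0],[[-0.208,0,-0.62],0],[[-0.208,0,-0.63],0],[[-0.208,0,-0.64],0],[[-0.208,0,-0.64],0]]' - 22; python3 -m creep '[[[0,0,0.1],0],[[0,0,0.3],0],[[0,0,0.5],0],[[0,0,0.64],0],[[0,0,0.64],0],[[0,0,0.64],0],[[0,0,0.64],0]]' - 40; cat > wt.py <<'E'
from h import *
def wt(n):
    o=manip.get_obs();o0=o['position'];w,a,b,_=o['tcp_rot'];ph=2*np.arctan2(b,a)  # tool x yaw; spanner x = opposite side
    snap('wrist',n);z=np.load(f'pics/{n}.npz');d=z['d'];K=z['K'];v,u=np.mgrid[:420,:560]
    X=(np.stack([(u-K[0,2])/K[0,0]*d,(v-K[1,2])/K[1,1]*d,d,np.ones_like(d)],-1)@z['T'].T)[...,:3]
    p=z['p'].astype(int);Y=X-o0
    m=(p.min(-1)>85)&(p.max(-1)-p.min(-1)<28)&(d>0)&(np.linalg.norm(Y,axis=-1)<.065)&(Y[...,2]<-.005);Y=Y[m]
    ex=-np.array([np.cos(ph),np.sin(ph),0]);ey=np.array([-ex[1],ex[0],0]);Y=np.c_[Y@ex,Y@ey,Y[:,2]];xm=np.percentile(Y[:,0],1)
    Y=Y[Y[:,0]<.02]
    for _ in range(4):
        A=np.c_[Y[:,:2],np.ones(len(Y))];k=np.linalg.lstsq(A,Y[:,2],rcond=None)[0];r=Y[:,2]-A@k;Y=Y[abs(r)<max(.0006,2*r.std())]
    t=np.arctan(k[0]);end=np.array([xm,k[2]+k[0]*xm]);xs=np.array([np.cos(t),np.sin(t)]);zs=np.array([-xs[1],xs[0]])
    org=end+.033*xs-.01*zs
    print(n,'tcp',o0.round(4),'yaw',np.degrees(np.arctan2(ex[1],ex[0])).round(1),'tilt',np.degrees(t).round(1),'roll',np.degrees(k[1]).round(1),len(Y),'y',Y[:,1].mean().round(4),'origin rel tcp',org.round(4),'tips +x/-x',(org+.024*xs-.012*zs).round(4),(org-.024*xs-.012*zs).round(4))
E
python3 -c "
from wt import *
wt('w4')"
```

```text
time: 8.0
position: [0.3767, -0.3362, 0.0629]
tcp_rot: [0.001, 0.03, 1.0, -0.0]
force: [1.6, 0.3, -2.2]
finger_gap: 0.0135
gripper_force: 48.5
time: 8.7
position: [0.3748, -0.3349, 0.2211]
tcp_rot: [-0.001, 0.03, 1.0, 0.001]
force: [0.5, 0.4, -1.3]
finger_gap: 0.0135
gripper_force: 48.7
w4 tcp [ 0.3748 -0.3349  0.2211] yaw -3.5 tilt 14.4 roll -0.2 1122 y 0.0002 origin rel tcp [ 0.0206 -0.0253] tips +x/-x [ 0.0468 -0.031 ] [ 0.0003 -0.0429]
```

```bash
python3 -m creep '[[[0,0,-0.2],0],[[0,0,-0.4],0],[[0,0,-0.6],0],[[0,0,-0.62],0],[[0,0,-0.63],0],[[0,0,-0.64],0],[[0,0,-0.65],0],[[0,0,-0.66],0],[[0,0,-0.67],0],[[0,0,-0.67],0]]' - 40; python3 -m creep '[[[0,0,0.2],0],[[0,0,0.4],0],[[0,0,0.6],0],[[0,0,0.7],0],[[0,0,0.7],0],[[0,0,0.7],0]]' - 40
python3 -c "
from wt import *
wt('w5')"
```

```text
time: 9.75
position: [0.3768, -0.3372, 0.0595]
tcp_rot: [0.002, 0.03, 1.0, -0.002]
force: [-5.2, 5.2, 23.1]
finger_gap: 0.0137
gripper_force: 54.0
time: 10.35
position: [0.3759, -0.3361, 0.2309]
tcp_rot: [0.001, 0.03, 1.0, -0.001]
force: [0.5, -0.8, -0.9]
finger_gap: 0.0133
gripper_force: 50.8
w5 tcp [ 0.3759 -0.3361  0.2309] yaw -3.4 tilt 18.3 roll -1.1 1043 y -0.0009 origin rel tcp [ 0.0243 -0.023 ] tips +x/-x [ 0.0508 -0.0268] [ 0.0052 -0.0419]
```

```bash
python3 -m creep '[[[0.1,0.1,0.2],0.2],[[0.2,0.3,0.36],0.4],[[0.35,0.5,0.36],0.7],[[0.5,0.7,0.36],1],[[0.5,0.9,0.36],1],[[0.5,1,0.36],1],[[0.5,1,0.36],1]]'; python3 -m creep '[[[0.1,0.2,0],0.28],[[0.2,0.4,0],0.56],[[0.3,0.6,0],0.84],[[0.3,0.8,0],1],[[0.3,0.92,0],1],[[0.3,0.92,0],1],[[0.3,0.92,0],1]]'; python3 -m creep '[[[0,0,0],0.213],[[0,0,0],0.213],[[0,0,0],0.213],[[0,0,0],0.213]]'
python3 - <<'E'
from wt import *
wt('w6')
c=np.load('pics/w6.npz');print(proj('w6',[[.5385,.061,.1087],[.5496,.0816,.1175],[.5288,.0409,.1005]]))
E
```

```text
time: 11.1
position: [0.5002, -0.0815, 0.3182]
tcp_rot: [-0.001, -0.232, 0.973, 0.002]
force: [-1.0, -2.3, -0.5]
finger_gap: 0.0133
gripper_force: 50.8
time: 11.8
position: [0.5747, 0.1455, 0.3177]
tcp_rot: [-0.002, -0.475, 0.88, 0.001]
force: [-0.6, 0.3, -1.4]
finger_gap: 0.0142
gripper_force: 50.7
time: 12.2
position: [0.5755, 0.1433, 0.3199]
tcp_rot: [-0.0, -0.521, 0.854, 0.0]
force: [-0.6, 0.2, -2.3]
finger_gap: 0.0141
gripper_force: 50.8
w6 tcp [0.5755 0.1433 0.3199] yaw 62.8 tilt 17.7 roll -1.1 1010 y -0.0029 origin rel tcp [ 0.0236 -0.0232] tips +x/-x [ 0.0501 -0.0274] [ 0.0044 -0.042 ]
[[275.7  94.8]
 [275.2 118.3]
 [275.1  72.6]]
```

View pics/w6.png

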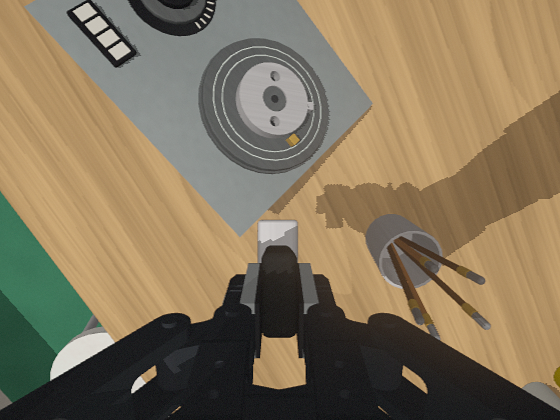

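```bash
python3 - <<'E'
from geo import *
z=np.load('pics/w6.npz');d=z['d'];K=z['K'];v,u=np.mgrid[:420,:560]
X=(np.stack([(u-K[0,2])/K[0,0]*d,(v-K[1,2])/K[1,1]*d,d,np.ones_like(d)],-1)@z['T'].T)[...,:3]
g=z['p'].astype(float).mean(-1)
def cen(u0,v0,r=7):
    s=np.s_[v0-r:v0+r+1,u0-r:u0+r+1];w=np.clip(95-g[s],0,None);return (w*u[s]).sum()/w.sum(),(w*v[s]).sum()/w.sum()
h1,h2,hc=cen(275,76),cen(274,121),cen(275,98,9);print(h1,h2,hc)
m=(np.hypot(u-275,v-98)<34)&(np.hypot(u-275,v-98)>14)&(g>105)
Y=X[m]
for _ in range(5):
    c=Y.mean(0);n=np.linalg.svd(Y-c,full_matrices=False)[2][2];n*=np.sign(n[2]);Y=Y[abs((Y-c)@n)<.0015]
print('face n',n,c@n,len(Y),'side-est',-0.201+.026)
n0=np.array([-.4869,-.1124,.8662]);c0=np.median(Y@n0)
B=ray('w6',*h1,n0,c0);A=ray('w6',*h2,n0,c0);C=ray('w6',*hc,n0,c0)
d=A-B;print('A up',A.round(4),'B low',B.round(4),'mid',((A+B)/2).round(4),C.round(4),np.linalg.norm(d),'yaw',np.degrees(np.arctan2(d[1],d[0])),'elev',np.degrees(np.arcsin(d[2]/np.linalg.norm(d))))
# bar end
o=np.array([.5755,.1433,.3199]);a=np.radians(62.8);ex=np.array([np.cos(a),np.sin(a),0]);ey=np.array([-ex[1],ex[0],0])
Q=X-o;q=np.stack([Q@ex,Q@ey,Q[...,2]],-1);m=(g>85)&(np.linalg.norm(Q,axis=-1)<.065)&(q[...,2]<-.015)&(q[...,0]<-.001)
y=q[m];print(len(y),y.min(0),y.max(0),np.percentile(y,[2,98],0).round(4))
E
```

```text
(np.float64(272.53084982537837), np.float64(77.57275902211875)) (np.float64(272.3009994121105), np.float64(122.85890652557319)) (np.float64(274.2683967294704), np.float64(98.3370067543548))
face n [-0.67898343 -0.21565978  0.70176375] -0.30312491843910283 235 side-est -0.17500000000000002
A up [0.5543 0.0842 0.121 ] B low [0.5335 0.0443 0.1042] mid [0.5439 0.0642 0.1126] [0.5414 0.0635 0.1111] 0.04802871776160981 yaw 62.51667573634708 elev 20.53225415735357
751 [-0.01131625 -0.01462205 -0.02645654] [-0.00100159  0.0093383  -0.01936088] [[-0.0108 -0.0139 -0.0252]
 [-0.0012  0.0087 -0.02  ]]
```

```bash
python3 - <<'E'
from geo import *
z=np.load('pics/w6.npz');d=z['d'];K=z['K'];v,u=np.mgrid[:420,:560]
X=(np.stack([(u-K[0,2])/K[0,0]*d,(v-K[1,2])/K[1,1]*d,d,np.ones_like(d)],-1)@z['T'].T)[...,:3]
g=z['p'].astype(float).mean(-1)
for v0 in(70,74,76,78,82,90,98,106,118,121,124):print(v0,g[v0,262:290].astype(int))
n0=np.array([-.4869,-.1124,.8662])
c=(X@n0)[60:140,235:315];gg=g[60:140,235:315];print(np.percentile(c,[5,25,50,75,95]))
hh,e=np.histogram(c,40,(-.21,-.16));print(hh)
E
```

```text
70 [168 166 167 167 165 165 165 166 165 168 169 171 169 170 167 165 165 166
 166 167 169 169 169 170 167 168 168 171]
74 [174 171 172 171 171 171 170 176 127  89  95 118 127 129 130 133 136 156
 167 168 168 167 166 166 166 165 165 165]
76 [173 174 173 173 173 173 173 177 135  99 100 102 133 138 140 140 140 145
 164 170 168 167 166 166 165 165 166 167]
78 [169 169 169 169 166 170 170 172 176 116  37  66 136 149 144 141 141 145
 166 173 175 171 171 172 171 172 170 169]
82 [169 169 169 169 169 170 170 170 171 170 170 171 171 170 171 171 169 170
 170 169 170 170 169 169 169 168 168 168]
90 [172 174 140  99  96  96  95  94  92  94  93  92  95  95  98  97  94  96
  94 115 149 169 173 169 170 168 167 168]
98 [157 115  91  93  96  95  97  95  90  67  52  56  59  55  54  54  86  96
  96  93  96  97  95 113 150 169 171 169]
106 [172 171 172 173 149 107  91  91  94  94  95  96  96  98  95  97  97  98
  99  98  92  93  94 148 169 170 170 169]
118 [169 169 171 171 171 172 173 175 140  97  93  97 120 132 132 138 154 172
 176 175 174 173 172 174 172 173 172 171]
121 [173 173 173 173 172 172 174 155  93  46  54  94 136 145 145 146 148 154
 166 169 169 169 170 170 171 171 172 172]
124 [173 173 174 173 174 175 174 176 179 126  53  44  73 137 145 139 139 164
 171 172 171 171 172 172 170 171 173 169]
[-0.18928271 -0.18803794 -0.17546352 -0.17450255 -0.17362929]
[   0    0    0    0    0    0    7   36   16    0    0    0    0    0
    0   37  694 1159  206   54   45   49   56   54   60   92  176 1124
 2116  399    5    0    0    0    0    0    0    0    0    0]
```

```bash
python3 - <<'E'
from geo import *
z=np.load('pics/w6.npz');g=z['p'].astype(float).mean(-1)
m=(g[60:140,235:315]<156).astype(np.uint8);n,l,s,c=cv2.connectedComponentsWithStats(m)
for i in range(1,n):
    if 30<s[i,4]<600:print(s[i],c[i]+[235,60])
n0=np.array([-.4869,-.1124,.8662]);c0=-.1747
H=[c[i]+[235,60] for i in range(1,n) if 30<s[i,4]<200];H.sort(key=lambda q:q[1])
B=ray('w6',*H[0],n0,c0);A=ray('w6',*H[-1],n0,c0);M=(A+B)/2;d=A-B
print(A,B,M,np.linalg.norm(d),'yaw',np.degrees(np.arctan2(d[1],d[0])),'elev',np.degrees(np.arcsin(d[2]/np.linalg.norm(d))))
a=np.radians(62.8);ex=np.array([np.cos(a),np.sin(a),0]);ey=np.array([-ex[1],ex[0],0]);ez=np.array([0,0,1])
o=np.array([.5755,.1433,.3199])
org=o+.0236*ex-.0026*ey-.0232*ez
print('spanner origin',org,'move to seat',M-org,'in units',(M-org)/.25)
E
```

```text
[35 11 10 11 87] [274.42528736  75.71264368]
[ 27  25  25  27 497] [274.26358149  98.13279678]
[34 56 11 11 89] [274.11235955 120.62921348]
[0.55165907 0.08308447 0.11918898] [0.53090332 0.04341234 0.10237402] [0.5412812 0.0632484 0.1107815] 0.04782699699365355 yaw 62.38224576877872 elev 20.583915099080713
spanner origin [0.58859999 0.16310177 0.2967    ] move to seat [-0.0473188  -0.09985337 -0.1859185 ] in units [-0.18927519 -0.39941348 -0.743674  ]
```

```bash
python3 - <<'E'
import numpy as np
from workcell import manip
print(manip.get_obs()['position'])
M=np.array([.5413,.0632,.1108]);n=np.array([-.4869,-.1124,.8662]);a=np.radians(62.8);ex=np.array([np.cos(a),np.sin(a),0]);ey=np.array([-ex[1],ex[0],0]);ez=np.array([0,0,1.])
t=np.radians(17.7);zs=-np.sin(t)*ex+np.cos(t)*ez
org=np.array([.5755,.1433,.3199])+.0236*ex-.0026*ey-.0232*ez;tip=org-.012*zs
l=zs-(zs@n)*n;l/=np.linalg.norm(l);print('lateral',l,'lean',np.degrees(np.arccos(zs@n)))
for h,k in[(.03,.0006),(.005,.0006),(-.007,-.0012)]:
    print(h,((M+h*n+k*l)-tip).round(4),(((M+h*n+k*l)-tip)/.25).round(3))
E
```

```text
[0.57554598 0.14348339 0.31997877]
lateral [ 0.8083402  -0.43373302  0.3980726 ] lean 22.593236033095838
0.03 [-0.0631 -0.1068 -0.1482] [-0.252 -0.427 -0.593]
0.005 [-0.0509 -0.104  -0.1699] [-0.204 -0.416 -0.68 ]
-0.007 [-0.0465 -0.1018 -0.181 ] [-0.186 -0.407 -0.724]
```

```bash
python3 -m creep '[[[-0.1,-0.2,-0.1],0],[[-0.252,-0.427,-0.25],0],[[-0.252,-0.427,-0.45],0],[[-0.252,-0.427,-0.593],0],[[-0.252,-0.427,-0.593],0],[[-0.204,-0.416,-0.68],0],[[-0.204,-0.416,-0.68],0],[[-0.204,-0.416,-0.68],0],[[-0.204,-0.416,-0.68],0]]'; python3 - <<'E'
from wt import *
wt('w7');snap('side','d7');snap('scene','s7')
a=cv2.resize(cv2.imread('pics/d7.png')[130:230,210:310],(400,400),interpolation=cv2.INTER_CUBIC);b=cv2.resize(cv2.imread('pics/s7.png')[180:280,260:360],(400,400),interpolation=cv2.INTER_CUBIC)
cv2.imwrite('pics/v7.png',np.hstack([a,b]))
E
```

```text
time: 13.15
position: [0.5259, 0.0405, 0.1521]
tcp_rot: [0.001, -0.522, 0.853, -0.001]
force: [-0.3, -0.2, -0.5]
finger_gap: 0.0135
gripper_force: 50.8
w7 tcp [0.5259 0.0405 0.1521] yaw 63.0 tilt -20.7 roll -2.2 3888 y -0.0132 origin rel tcp [ 0.0168 -0.0541] tips +x/-x [ 0.0351 -0.0738] [-0.0099 -0.0568]
```

```bash
python3 -m creep '[[[0,0,0],0],[[0.003,0,-0.012],0],[[0.006,0,-0.024],0],[[0.01,0.002,-0.034],0],[[0.014,0.006,-0.044],0],[[0.016,0.007,-0.05],0],[[0.016,0.007,-0.05],0],[[0.016,0.007,-0.05],0]]'; python3 - <<'E'
from h import *
o=manip.get_obs();print(o['position'],o['force'],o['wrist_torque'])
snap('side','d8');snap('scene','s8');snap('wrist','w8')
a=cv2.resize(cv2.imread('pics/d8.png')[130:230,210:310],(400,400),interpolation=cv2.INTER_CUBIC);b=cv2.resize(cv2.imread('pics/s8.png')[180:280,260:360],(400,400),interpolation=cv2.INTER_CUBIC)
cv2.imwrite('pics/v8.png',np.hstack([a,b]))
E
```

```text
time: 14.1
position: [0.528, 0.0414, 0.1385]
tcp_rot: [-0.001, -0.522, 0.853, -0.001]
force: [-3.7, -3.2, 7.1]
finger_gap: 0.0139
gripper_force: 51.9
[0.52801541 0.04141422 0.13847502] [-3.74960373 -3.20495026  7.14978901] [-0.43755525  0.86162813  0.06114269]
```

View pics/v8.png

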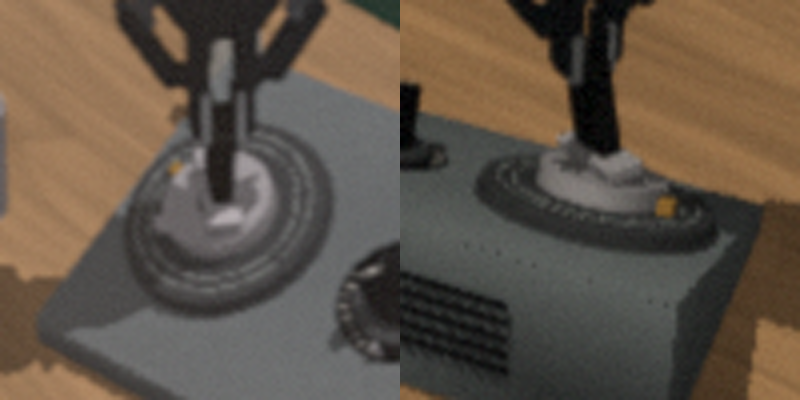

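```bash
python3 -m creep '[[[0.003,0.001,-0.008],0],[[0.006,0.001,-0.014],0],[[0.006,0.001,-0.014],0],[[0.006,0.001,-0.014],0]]';  python3 -m creep '[[[0,0,0],0],[[0,0,0],0],[[0,0,0],0],[[0,0,0],0]]' 0.27; cat > seat.py <<'E'
from geo import *
n0=np.array([-.4869,-.1124,.8662]);c0=-.1747;M=np.array([.5413,.0632,.1108])
left=np.cross([0,0,1],[.9744,.2249,0]);ux=np.cross(left,n0)
def seat(f,cams=('side','scene','wrist')):
    o=manip.get_obs();print('tcp',o['position'].round(4),'F',o['force'].round(1),'T',o['wrist_torque'].round(2),'gap',o['finger_gap'].round(4))
    for n in cams:
        q=f+n[:2];snap(n,q);z=np.load(f'pics/{q}.npz');d=z['d'];K=z['K'];v,u=np.mgrid[:420,:560]
        X=(np.stack([(u-K[0,2])/K[0,0]*d,(v-K[1,2])/K[1,1]*d,d,np.ones_like(d)],-1)@z['T'].T)[...,:3]
        p=z['p'].astype(int);r=X-M;h=r@n0;rad=np.linalg.norm(r-h[...,None]*n0,axis=-1)
        m=(d>0)&(p.min(-1)>85)&(p.max(-1)-p.min(-1)<30)&(rad<.037)&(h>.004)&(h<.03);Y=r[m];h=h[m]
        if len(Y)<15:print(n,len(Y));continue
        a=Y@ux;b=Y@left;A=np.c_[a,b,np.ones(len(a))];k=np.linalg.lstsq(A,h,rcond=None)[0]
        w=np.c_[a,b];e,V=np.linalg.eigh(np.cov(w.T));print(n,len(Y),'h pct',np.percentile(h,[5,50,95]).round(4),'slopes deg',np.degrees(k[:2]).round(1),'c',k[2].round(4),'axis',np.degrees(np.arctan2(V[1,1],V[0,1])).round(1),'ctr',w.mean(0).round(4),np.sqrt(e).round(4))
E
python3 -c "
from seat import *
seat('a')"
```

```text
time: 14.65
position: [0.5284, 0.0408, 0.1378]
tcp_rot: [-0.001, -0.522, 0.853, -0.001]
force: [-13.5, -6.4, 27.1]
finger_gap: 0.0134
gripper_force: 54.5
time: 15.05
position: [0.5299, 0.0425, 0.1336]
tcp_rot: [-0.0, -0.522, 0.853, 0.0]
force: [-1.1, -0.3, 1.3]
finger_gap: 0.0232
gripper_force: 0.1Traceback (most recent call last):
  File "<string>", line 3, in <module>
    seat('a')
    ~~~~^^^^^
  File "seat.py", line 5, in seat
    o=manip.get_obs();print('tcp',o['position'].round(4),'F',o['force'].round(1),'T',o['wrist_torque'].round(2),'gap',o['finger_gap'].round(4))
                                                                                                                      ^^^^^^^^^^^^^^^^^^^^^
AttributeError: 'float' object has no attribute 'round'
```

```bash
sed -i "s/o\['finger_gap'\].round(4)/round(o['finger_gap'],4)/" seat.py; python3 -c "
from seat import *
seat('a')"
```

```text
tcp [0.5299 0.0425 0.1336] F [-1.1 -0.3  1.3] T [ 0.03  0.01 -0.02] gap 0.0232
side 82 h pct [0.0074 0.013  0.0177] slopes deg [-9.6 10.9] c 0.0136 axis 56.6 ctr [-0.0124 -0.0156] [0.0074 0.0174]
scene 65 h pct [0.0069 0.0121 0.0178] slopes deg [-20.   15.6] c 0.0167 axis 54.3 ctr [0.0179 0.0073] [0.0055 0.0183]
wrist 1882 h pct [0.0084 0.0113 0.0175] slopes deg [-10.7   9.9] c 0.0147 axis -145.7 ctr [-0.0008 -0.0145] [0.0055 0.0197]
```

```bash
python3 -m creep '[[[0,0,0],0],[[0,0,0],0],[[-0.012,0.006,0],0],[[-0.024,0.012,0],0],[[-0.036,0.019,0],0],[[-0.05,0.027,0],0],[[-0.05,0.027,0],0],[[-0.05,0.027,0],0]]' 0.35; python3 -c "
from seat import *
seat('b')"
```

```text
time: 16.0
position: [0.5174, 0.0492, 0.1343]
tcp_rot: [0.0, -0.522, 0.853, -0.0]
force: [-0.8, 0.4, 1.1]
finger_gap: 0.0299
gripper_force: 0.3
tcp [0.5174 0.0492 0.1343] F [-0.8  0.4  1.1] T [ 0.03  0.11 -0.02] gap 0.0299
side 97 h pct [0.0053 0.0099 0.0137] slopes deg [-3.   5.1] c 0.0108 axis -147.0 ctr [-0.0061 -0.0136] [0.0063 0.0202]
scene 63 h pct [0.0054 0.0101 0.0127] slopes deg [-4.2  4.9] c 0.0103 axis 55.9 ctr [0.0149 0.0072] [0.0068 0.0207]
wrist 2001 h pct [0.0087 0.0107 0.0124] slopes deg [-3.9  4.4] c 0.0113 axis -135.5 ctr [-0.0007 -0.0082] [0.0064 0.0232]
```

```bash
python3 -m creep '[[[-0.01,0.005,0],0],[[-0.02,0.01,0],0],[[-0.028,0.014,0],0],[[-0.028,0.014,0],0],[[-0.028,0.014,0],0]]' 0.38; python3 -c "
from seat import *
seat('c',('side','wrist'))"
```

```text
time: 16.65
position: [0.5106, 0.0526, 0.1341]
tcp_rot: [0.0, -0.522, 0.853, -0.0]
force: [-0.5, -0.8, 0.4]
finger_gap: 0.0327
gripper_force: 0.0
tcp [0.5106 0.0526 0.1341] F [-0.5 -0.8  0.4] T [ 0.02  0.04 -0.03] gap 0.0327
side 106 h pct [0.0052 0.0093 0.0124] slopes deg [1.2 0.3] c 0.0096 axis -146.7 ctr [-0.0063 -0.0125] [0.0065 0.0204]
wrist 1625 h pct [0.0079 0.01   0.011 ] slopes deg [-1.8  2. ] c 0.01 axis 49.8 ctr [-0.0053 -0.0101] [0.0067 0.0225]
```

```bash
python3 -m creep '[[[0.012,0.008,0],0],[[0.024,0.014,0.01],0],[[0.024,0.014,0.01],0],[[0.024,0.014,0.01],-0.16],[[0.024,0.014,0.01],-0.32],[[0.024,0.014,0.01],-0.48],[[0.024,0.014,0.01],-0.64],[[0.024,0.014,0.01],-0.8],[[0.024,0.014,0.01],-1],[[0.024,0.014,0.01],-1],[[0.024,0.014,0.01],-1]]' 0.29; cat > ring.py <<'E'
from seat import *
from seat import seat as _s
E
python3 -c "
from seat import *
seat('e')"
```

```text
time: 17.85
position: [0.5166, 0.0562, 0.1366]
tcp_rot: [0.0, -0.285, 0.959, 0.0]
force: [-0.0, 0.6, -0.2]
finger_gap: 0.0249
gripper_force: 0.2
tcp [0.5166 0.0562 0.1366] F [-0.   0.6 -0.2] T [0.06 0.1  0.05] gap 0.0249
side 107 h pct [0.0066 0.0103 0.0191] slopes deg [ 3.  -3.4] c 0.0106 axis -147.7 ctr [-0.007  -0.0125] [0.008  0.0191]
scene 92 h pct [0.0046 0.0101 0.0131] slopes deg [-7.2  6.4] c 0.011 axis 55.9 ctr [0.0134 0.0025] [0.0058 0.0196]
wrist 1646 h pct [0.009  0.0108 0.0125] slopes deg [-3.5  3.9] c 0.0114 axis -138.1 ctr [ 0.0033 -0.0047] [0.007  0.0249]
```

```bash
python3 -m creep '[[[0,0,0],-0.16],[[0,0,0],-0.32],[[0,0,0],-0.48],[[0,0,0],-0.64],[[0,0,0],-0.8],[[0,0,0],-0.8],[[0,0,0],-0.8]]'; python3 -c "
from seat import *
seat('f')"
```

```text
time: 18.7
position: [0.5162, 0.0566, 0.1366]
tcp_rot: [-0.0, -0.079, 0.997, 0.0]
force: [-2.0, 1.7, 2.8]
finger_gap: 0.0245
gripper_force: 9.2
tcp [0.5162 0.0566 0.1366] F [-2.   1.7  2.8] T [0.67 0.48 0.26] gap 0.0245
side 128 h pct [0.0048 0.01   0.0153] slopes deg [0.3 1.3] c 0.0104 axis -163.3 ctr [-0.0063 -0.0092] [0.0069 0.021 ]
scene 73 h pct [0.0051 0.0106 0.0125] slopes deg [-4.2  0.6] c 0.011 axis -140.3 ctr [0.0172 0.0038] [0.0061 0.019 ]
wrist 1223 h pct [0.0094 0.0113 0.0128] slopes deg [-2.4  3. ] c 0.0112 axis -164.8 ctr [0.0016 0.0024] [0.0061 0.0232]
```

```bash
python3 -m creep '[[[0,0,0],-0.16],[[0,0,0],-0.32],[[0,0,0],-0.48],[[0,0,0],-0.6],[[0,0,0],-0.6],[[0,0,0],-0.6]]' 0.28; python3 -c "
from seat import *
seat('g')"
```

```text
time: 19.45
position: [0.5165, 0.0564, 0.1371]
tcp_rot: [0.0, 0.078, 0.997, 0.0]
force: [-3.9, 3.4, 5.8]
finger_gap: 0.0241
gripper_force: 11.4
tcp [0.5165 0.0564 0.1371] F [-3.9  3.4  5.8] T [0.91 0.6  0.29] gap 0.0241
side 136 h pct [0.0048 0.0105 0.0152] slopes deg [-0.7  5.3] c 0.0109 axis -176.0 ctr [-0.0063 -0.007 ] [0.0063 0.0216]
scene 53 h pct [0.0043 0.0103 0.0122] slopes deg [-13.3  -0.8] c 0.0155 axis 54.6 ctr [0.0265 0.0027] [0.0061 0.0073]
wrist 1014 h pct [0.0091 0.0112 0.0127] slopes deg [-1.7 -1.7] c 0.011 axis 172.2 ctr [-0.0053  0.002 ] [0.0047 0.0228]
```

```bash
python3 -m creep '[[[0,0,0],0.25],[[0,0,0],0.5],[[0,0,0],0.733],[[0,0,0],0.733]]'; python3 -m creep '[[[0,0,0],0],[[0,0,0],0],[[0,0,0],0],[[0,0,0],0],[[0,0,0],0]]' 0 30;  python3 -c "
from seat import *
seat('h')"
```

```text
time: 20.0
position: [0.5173, 0.0553, 0.1366]
tcp_rot: [0.001, -0.113, 0.994, -0.001]
force: [-0.3, -0.1, -0.3]
finger_gap: 0.024
gripper_force: 0.1
time: 20.5
position: [0.5168, 0.0561, 0.1366]
tcp_rot: [0.0, -0.112, 0.994, 0.0]
force: [1.8, 1.9, -0.7]
finger_gap: 0.0152
gripper_force: 28.2
tcp [0.5168 0.0561 0.1366] F [ 1.8  1.9 -0.7] T [ 0.34 -0.33  0.18] gap 0.0152
side 134 h pct [0.0047 0.01   0.0145] slopes deg [-0.2  6.4] c 0.0108 axis -175.3 ctr [-0.0049 -0.0074] [0.0063 0.0208]
scene 50 h pct [0.005  0.0102 0.0125] slopes deg [-13.    1.3] c 0.0151 axis 77.0 ctr [0.025  0.0021] [0.006 0.007]
wrist 1115 h pct [0.0094 0.0109 0.0121] slopes deg [0.3 2.6] c 0.0107 axis 172.4 ctr [0.0114 0.0015] [0.0047 0.0204]
```

```bash
python3 -m creep '[[[0,0,0],-0.08],[[0,0,0],-0.16],[[0,0,0],-0.24],[[0,0,0],-0.24],[[0,0,0],-0.24]]';  python3 -c "
from seat import *
seat('i',('side',))"; python3 -m creep '[[[0,0,0],-0.08],[[0,0,0],-0.16],[[0,0,0],-0.24],[[0,0,0],-0.24],[[0,0,0],-0.24]]';  python3 -c "
from seat import *
seat('j',('side','wrist'))"
```

```text
time: 21.15
position: [0.5167, 0.0568, 0.1367]
tcp_rot: [0.0, -0.051, 0.999, 0.001]
force: [2.7, 5.4, -0.8]
finger_gap: 0.0152
gripper_force: 30.6
tcp [0.5167 0.0568 0.1367] F [ 2.7  5.4 -0.8] T [ 1.21 -0.46  0.28] gap 0.0152
side 135 h pct [0.0051 0.0099 0.0141] slopes deg [0.7 3. ] c 0.0103 axis 179.8 ctr [-0.0061 -0.0064] [0.0066 0.0217]
time: 21.7
position: [0.5171, 0.0574, 0.137]
tcp_rot: [0.001, 0.012, 1.0, 0.001]
force: [1.7, 7.1, 0.4]
finger_gap: 0.0151
gripper_force: 32.5
tcp [0.5171 0.0574 0.137 ] F [1.7 7.1 0.4] T [ 1.88 -0.53  0.38] gap 0.0151
side 146 h pct [0.005  0.0102 0.0143] slopes deg [0.2 4.6] c 0.0106 axis 173.6 ctr [-0.0051 -0.0058] [0.0073 0.0214]
wrist 1116 h pct [0.0094 0.0108 0.0119] slopes deg [-0.6 -1.2] c 0.0108 axis 160.5 ctr [0.0028 0.0011] [0.0044 0.0242]
```

```bash
cat > ang.py <<'E'
from seat import *
def ang(q,h0=.007,h1=.013,show=0):
    z=np.load(f'pics/{q}.npz');d=z['d'];K=z['K'];v,u=np.mgrid[:420,:560]
    X=(np.stack([(u-K[0,2])/K[0,0]*d,(v-K[1,2])/K[1,1]*d,d,np.ones_like(d)],-1)@z['T'].T)[...,:3]
    p=z['p'].astype(int);r=X-M;h=r@n0;rad=np.linalg.norm(r-h[...,None]*n0,axis=-1)
    m=(d>0)&(p.min(-1)>80)&(p.max(-1)-p.min(-1)<30)&(rad<.038)&(h>h0)&(h<h1)
    w=np.stack([r@ux,r@left],-1)[m]*1000
    return q,len(w),cv2.minAreaRect(w.astype(np.float32))
def holes_brass(q):
    z=np.load(f'pics/{q}.npz');d=z['d'];K=z['K'];v,u=np.mgrid[:420,:560]
    X=(np.stack([(u-K[0,2])/K[0,0]*d,(v-K[1,2])/K[1,1]*d,d,np.ones_like(d)],-1)@z['T'].T)[...,:3]
    p=z['p'].astype(int);r=X-M;h=r@n0;a=r@ux;b=r@left;rad=np.hypot(a,b);t=np.degrees(np.arctan2(b,a))
    m=(d>0)&(rad<.055)&(rad>.02)&(h>-.02)
    br=m&(p[...,2]-p[...,0]>50)
    tab=m&(rad>.0395)&(h>-.0085)&~br&(p.min(-1)>100)
    f=lambda k:(int(k.sum()),np.percentile(t[k],[5,50,95]).round(1) if k.any() else None,np.median(rad[k]).round(4) if k.any() else None)
    return q,'brass',f(br),'tab',f(tab)
E
python3 - <<'E'
from ang import *
for q in('jsi','jwr','iside'[:3],'hsi','hwr','gwr','cwr'):print(*ang(q));
for q in('d0','w6','s0','jsi','jwr','hsc'):print(*holes_brass(q))
E
```

```text
jsi 110 ((-4.1263580322265625, -1.7085208892822266), (25.542959213256836, 65.33277130126953), 86.55327606201172)
jwr 1119 ((-1.9684982299804688, 0.5796365737915039), (22.815032958984375, 66.42724609375), 83.25447845458984)
isi 104 ((-3.812408447265625, -2.24606990814209), (65.4021987915039, 24.853069305419922), 1.968041181564331)
hsi 94 ((-3.915487289428711, -2.6503448486328125), (66.5710678100586, 23.700332641601562), 8.540165901184082)
hwr 1114 ((-2.199251174926758, -0.7697830200195312), (66.34280395507812, 23.574382781982422), 8.015166282653809)
gwr 983 ((-0.0814971923828125, 1.5211725234985352), (20.925966262817383, 67.95055389404297), 89.39984130859375)
cwr 1562 ((1.0573186874389648, -1.4683036804199219), (65.9178237915039, 23.534711837768555), 46.025604248046875)
d0 brass (5, array([79. , 81.9, 84.3]), np.float64(0.0468)) tab (19, array([-169.4,  133.7,  147.3]), np.float64(0.0413))
w6 brass (107, array([70.8, 74.9, 85.5]), np.float64(0.0463)) tab (49, array([129. , 133.4, 139.9]), np.float64(0.0428))
s0 brass (17, array([72. , 75.5, 93.5]), np.float64(0.045)) tab (0, None, None)
jsi brass (0, None, None) tab (8, array([-165.2, -133.9,   98.7]), np.float64(0.0409))
jwr brass (241, array([72.2, 77.6, 82.6]), np.float64(0.0458)) tab (179, array([-32.8,  89.9,  96.2]), np.float64(0.0428))
hsc brass (19, array([70.5, 75.1, 83.5]), np.float64(0.045)) tab (5, array([ 36.4, 101.7, 105.5]), np.float64(0.0413))
```

```bash
python3 -m creep '[[[0,0,0],-0.08],[[0,0,0],-0.16],[[0,0,0],-0.24],[[0,0,0],-0.24],[[0,0,0],-0.24]]' - 45;  python3 -c "
from ang import *
seat('k',('side','wrist'))
for q in('ksi','kwr'):print(*ang(q))
print(*holes_brass('kwr'))"
```

```text
time: 22.3
position: [0.5169, 0.059, 0.1372]
tcp_rot: [0.001, 0.073, 0.997, 0.003]
force: [1.7, 12.1, 2.1]
finger_gap: 0.0148
gripper_force: 62.1
tcp [0.5169 0.059  0.1372] F [ 1.7 12.1  2.1] T [ 2.64 -0.45  1.19] gap 0.0148
side 142 h pct [0.0057 0.0105 0.014 ] slopes deg [1.  5.2] c 0.0109 axis 171.5 ctr [-0.006  -0.0053] [0.0066 0.0211]
wrist 1020 h pct [0.0093 0.0108 0.0119] slopes deg [-0.9 -2.9] c 0.0108 axis 157.1 ctr [-0.0009  0.0024] [0.004  0.0242]
ksi 110 ((-4.59306526184082, -1.890573501586914), (22.759593963623047, 64.46556854248047), 83.44425201416016)
kwr 1021 ((-1.5998802185058594, 2.210329055786133), (20.436948776245117, 67.69682312011719), 75.00877380371094)
kwr brass (257, array([71.1, 77.3, 82.6]), np.float64(0.0461)) tab (166, array([84.3, 89.9, 95.3]), np.float64(0.0427))
```

```bash
python3 -m creep '[[[0,0,0],0.1],[[0,0,0],0.2],[[0,0,0],0.2],[[0,0,0],0.2]]' - 45;  python3 -c "
from ang import *
seat('l',('side','wrist'))
for q in('lsi','lwr'):print(*ang(q))
print(*holes_brass('lwr'))"
```

```text
time: 22.8
position: [0.5172, 0.0579, 0.1371]
tcp_rot: [0.001, 0.022, 1.0, 0.002]
force: [2.0, 9.0, 2.0]
finger_gap: 0.0144
gripper_force: 45.7
tcp [0.5172 0.0579 0.1371] F [2. 9. 2.] T [ 2.16 -0.51  0.41] gap 0.0144
side 144 h pct [0.0051 0.0102 0.0143] slopes deg [0.3 3.8] c 0.0104 axis 172.4 ctr [-0.0054 -0.0051] [0.0071 0.0216]
wrist 1093 h pct [0.0094 0.0108 0.012 ] slopes deg [-0.5 -1.5] c 0.0108 axis 159.5 ctr [0.0024 0.0013] [0.0044 0.0242]
lsi 113 ((-3.7699203491210938, -0.7915210723876953), (25.341384887695312, 65.28626251220703), 85.45562744140625)
lwr 1096 ((-2.149425506591797, 0.6531667709350586), (23.14703369140625, 66.30301666259766), 83.30879974365234)
lwr brass (240, array([72.3, 77.7, 82.5]), np.float64(0.0458)) tab (176, array([-52.3,  89.3,  95.4]), np.float64(0.043))
```

```bash
python3 -m creep '[[[0,0.006,0],0.06],[[-0.003,0.012,0],0.1],[[-0.003,0.012,0],0.1],[[-0.014,0.01,0.02],0.1],[[-0.025,0.007,0.04],0.1],[[-0.04,0.004,0.07],0.1],[[-0.061,-0.001,0.104],0.1],[[-0.09,-0.008,0.15],0.1],[[-0.12,-0.014,0.2],0.1],[[-0.12,-0.014,0.2],0.1],[[-0.12,-0.014,0.2],0.1]]'; python3 -c "
from ang import *
from wt import wt
seat('m',('side','wrist'))
print(*holes_brass('mwr'),*holes_brass('msi'))
wt('mw')"
```

```text
time: 24.0
position: [0.4868, 0.0524, 0.1873]
tcp_rot: [0.001, -0.003, 1.0, -0.0]
force: [0.1, -0.6, -1.1]
finger_gap: 0.0142
gripper_force: 41.9
tcp [0.4868 0.0524 0.1873] F [ 0.1 -0.6 -1.1] T [ 0.04 -0.02  0.03] gap 0.0142
side 2
wrist 0
mwr brass (162, array([-64.1,  77.2,  82.5]), np.float64(0.0462)) tab (122, array([-52.2,  88.7,  95.3]), np.float64(0.0434)) msi brass (0, None, None) tab (10, array([-172.7, -131.7,   76.1]), np.float64(0.0399))
mw tcp [0.4865 0.0525 0.1864] yaw 0.3 tilt 29.2 roll 4.3 298 y 0.007 origin rel tcp [ 0.0227 -0.027 ] tips +x/-x [ 0.0495 -0.0257] [ 0.0076 -0.0492]
```

```bash
python3 -m creep '[[[-0.05,0,0.2],0],[[-0.1,-0.1,0.4],0],[[-0.1,-0.3,0.5],-0.06],[[-0.1,-0.5,0.5],-0.123],[[-0.1,-0.7,0.5],-0.123],[[-0.1,-0.9,0.5],-0.123],[[-0.1,-0.95,0.5],-0.123],[[-0.1,-0.95,0.5],-0.123]]'; python3 - <<'E'
from ang import *
from wt import wt
wt('nw');snap('side','n_si');snap('scene','n_sc')
print(*holes_brass('n_si'))
# ring holes in the side view, warped to face coords
for q,rng in(('n_si',(150,205,235,290)),('n_sc',(205,260,275,350))):
    z=np.load(f'pics/{q}.npz');g=z['p'].astype(np.float32).mean(-1)
    s=.25;A,B=np.mgrid[-36:36.01:s,-36:36.01:s];P3=M+A[...,None]*ux/1000+B[...,None]*left/1000
    uv=proj(q,P3.reshape(-1,3)).reshape(A.shape+(2,)).astype(np.float32)
    I=cv2.remap(g,uv[...,0],uv[...,1],cv2.INTER_CUBIC)
    np.save(f'pics/{q}_w.npy',I);cv2.imwrite(f'pics/{q}_w.png',np.clip(I,0,255))
    rr=np.hypot(A,B);best=[]
    for th in range(-30,61,2):
        t=np.radians(th);v=[I[np.hypot(A-k*24*np.cos(t)-dx,B-k*24*np.sin(t)-dy)<4].mean() for k in(1,-1) for dx,dy in[(0,0)]];best.append((sum(v),th))
    print(q,sorted(best)[:4])
E
```

```text
time: 24.95
position: [0.4615, -0.1883, 0.3102]
tcp_rot: [-0.001, 0.032, 0.999, 0.0]
force: [-0.1, 1.0, -0.9]
finger_gap: 0.0144
gripper_force: 42.2
nw tcp [ 0.4615 -0.1883  0.3102] yaw -3.6 tilt 29.3 roll 3.3 245 y 0.0079 origin rel tcp [ 0.0227 -0.0268] tips +x/-x [ 0.0495 -0.0255] [ 0.0077 -0.049 ]
n_si brass (4, array([79.2, 81.2, 82.2]), np.float64(0.0468)) tab (16, array([-161. ,   82.1,   97.7]), np.float64(0.0405))
n_si [(np.float32(227.0775), 0), (np.float32(228.52219), -2), (np.float32(229.29785), 2), (np.float32(232.70906), -4)]
n_sc [(np.float32(193.63666), 28), (np.float32(193.70432), 26), (np.float32(193.83702), 30), (np.float32(194.06732), 24)][ WARN:0@10.009] global loadsave.cpp:1063 imwrite_ Unsupported depth image for selected encoder is fallbacked to CV_8U.
```

```bash
cat > barpts.py <<'E'
from h import *
def pts(q,o,yaw,lo=75):
    z=np.load(f'pics/{q}.npz');d=z['d'];K=z['K'];v,u=np.mgrid[:420,:560]
    X=(np.stack([(u-K[0,2])/K[0,0]*d,(v-K[1,2])/K[1,1]*d,d,np.ones_like(d)],-1)@z['T'].T)[...,:3]-o
    a=np.radians(yaw);ex=np.array([np.cos(a),np.sin(a),0]);ey=np.array([-ex[1],ex[0],0])
    Y=np.stack([X@ex,X@ey,X[...,2]],-1);p=z['p'].astype(int)
    m=(d>0)&(p.min(-1)>lo)&(p.max(-1)-p.min(-1)<30)&(np.abs(Y[...,1])<.03)&(Y[...,0]>-.02)&(Y[...,0]<.06)&(Y[...,2]<-.0)&(Y[...,2]>-.05)
    return Y[m],u[m],v[m]
E
python3 - <<'E'
from barpts import *
o=np.array([.4615,-.1883,.3102])
for q in('nw','n_si','n_sc'):
    Y,u,v=pts(q,o,-3.6);print(q,len(Y))
    for lo in np.arange(-.01,.055,.01):
        s=Y[(Y[:,0]>lo)&(Y[:,0]<lo+.01)]
        if len(s):print(lo.round(3),len(s),np.percentile(s[:,1],[3,97]).round(4),np.percentile(s[:,2],[3,50,97]).round(4))
E
```

```text
nw 1072
-0.01 109 [-0.013   0.0098] [-0.0343 -0.0307 -0.0271]
0.0 100 [0.0078 0.011 ] [-0.0283 -0.0248 -0.0213]
0.01 52 [0.009  0.0121] [-0.0227 -0.0204 -0.0181]
0.03 415 [-0.0076  0.0093] [-0.0093 -0.0069 -0.0045]
0.04 368 [-0.0064  0.0092] [-0.0057 -0.0034 -0.0017]
n_si 265
-0.01 70 [-0.0132  0.0095] [-0.0413 -0.032  -0.0274]
0.0 34 [-0.0128 -0.0017] [-0.0344 -0.0273 -0.0206]
0.01 35 [-0.0109 -0.0033] [-0.0302 -0.0215 -0.0154]
0.02 35 [-0.0093 -0.0024] [-0.0238 -0.0157 -0.005 ]
0.03 47 [-0.0075  0.0129] [-0.0163 -0.0084 -0.004 ]
0.04 25 [-0.006   0.0126] [-0.0178 -0.0058 -0.0029]
n_sc 39
0.02 1 [0.0009 0.0009] [-0.009 -0.009 -0.009]
0.03 2 [0.0018 0.0114] [-0.0072 -0.0063 -0.0054]
0.04 34 [-0.0041  0.0184] [-0.0156 -0.0045 -0.0016]
0.05 2 [-0.0011  0.0103] [-0.018  -0.0112 -0.0043]
```

```bash
python3 -m creep '[[[-0.05,-0.2,0],-0.11],[[-0.1,-0.4,0],-0.23],[[-0.151,-0.589,-0.1],-0.23],[[-0.151,-0.589,-0.3],-0.23],[[-0.151,-0.589,-0.5],-0.23],[[-0.151,-0.589,-0.7],-0.23],[[-0.151,-0.589,-0.76],-0.23],[[-0.151,-0.589,-0.76],-0.23],[[-0.151,-0.589,-0.76],-0.23]]'
python3 - <<'E'
from barpts import *
o=manip.get_obs()['position'];print(o);snap('side','o_si');snap('wrist','o_wr')
for q in('o_wr','o_si'):
    Y,u,v=pts(q,o,-3.4);print(q,len(Y))
    for lo in np.arange(-.01,.055,.01):
        s=Y[(Y[:,0]>lo)&(Y[:,0]<lo+.01)]
        if len(s)>5:print(lo.round(3),len(s),np.percentile(s[:,1],[3,97]).round(4),np.percentile(s[:,2],[3,50,97]).round(4))
E
```

```text
time: 26.0
position: [0.4246, -0.3313, 0.1223]
tcp_rot: [0.0, 0.088, 0.996, -0.0]
force: [0.1, 0.1, -1.0]
finger_gap: 0.0135
gripper_force: 43.6
[ 0.42456922 -0.33130166  0.12234467]
o_wr 1078
-0.01 92 [-0.0129  0.0105] [-0.0332 -0.0302 -0.0268]
0.0 82 [-0.0133  0.0102] [-0.0276 -0.0246 -0.0211]
0.01 55 [-0.0137  0.0098] [-0.0218 -0.0201 -0.0175]
0.03 434 [-0.0129  0.0035] [-0.0081 -0.0061 -0.0036]
0.04 346 [-0.014   0.0033] [-0.0048 -0.0028 -0.0012]
o_si 281
-0.01 67 [-0.0135  0.0084] [-0.0373 -0.0304 -0.0259]
0.0 34 [-0.0138 -0.0071] [-0.0332 -0.025  -0.017 ]
0.01 34 [-0.0144 -0.0079] [-0.0284 -0.0197 -0.0146]
0.02 38 [-0.0147 -0.0076] [-0.0239 -0.0136 -0.0051]
0.03 61 [-0.0145  0.0069] [-0.0153 -0.0084 -0.0051]
0.04 17 [-0.0161  0.0074] [-0.0124 -0.0055 -0.0031]
```

```bash
python3 -m creep '[[[-0.004,-0.009,-0.04],0.06],[[-0.004,-0.009,-0.09],0.06],[[-0.004,-0.009,-0.13],0.06],[[-0.004,-0.009,-0.16],0.06],[[-0.004,-0.009,-0.17],0.06],[[-0.004,-0.009,-0.176],0.06],[[-0.004,-0.009,-0.176],0.06]]'
python3 - <<'E'
from barpts import *
o=manip.get_obs();print(o['position'],o['force'],o['wrist_torque']);o=o['position'];snap('side','p_si');snap('scene','p_sc')
a=cv2.resize(cv2.imread('pics/p_si.png')[260:350,295:395],(444,400),interpolation=cv2.INTER_CUBIC);b=cv2.resize(cv2.imread('pics/p_sc.png')[125:205,180:260],(350,400),interpolation=cv2.INTER_CUBIC);cv2.imwrite('pics/p.png',np.hstack([a,b]))
E
```

```text
time: 26.8
position: [0.4232, -0.3346, 0.0781]
tcp_rot: [0.0, 0.074, 0.997, -0.0]
force: [-0.0, 0.2, 2.0]
finger_gap: 0.0135
gripper_force: 43.8
[ 0.42319223 -0.33462978  0.07813625] [-0.01514398  0.24173321  1.99768703] [ 0.2371703   0.02083702 -0.00151686]
```

View pics/p.png

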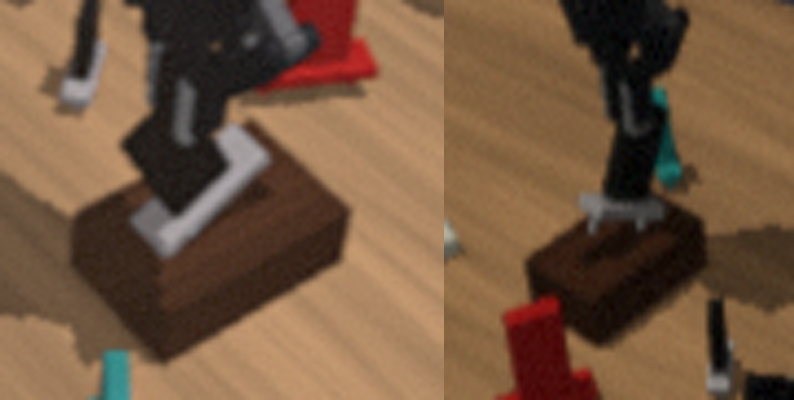

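The spanner leans in the slot as planned: in the left crop the bar's low end touches the stand at (160,240), and in the right crop the raised pin is at (590,226). Next I'll ease the fingers open so it drops home between them.

```bash
python3 -m creep '[[[0,0,0],0],[[0,0,0],0],[[0,0,0],0],[[0,0,0],0],[[0,0,0],0]]' 0.23
cat > home.py <<'E'
from h import *
def home(q,cams=('side','scene','wrist')):
    for c in cams:
        f=q+c[:2];snap(c,f);z=np.load(f'pics/{f}.npz');d=z['d'];K=z['K'];v,u=np.mgrid[:420,:560]
        X=(np.stack([(u-K[0,2])/K[0,0]*d,(v-K[1,2])/K[1,1]*d,d,np.ones_like(d)],-1)@z['T'].T)[...,:3]-[.4506,-.3371,.036]
        a=np.radians(-3.4);X=np.stack([X[...,0]*np.cos(a)+X[...,1]*np.sin(a),-X[...,0]*np.sin(a)+X[...,1]*np.cos(a),X[...,2]],-1);p=z['p'].astype(int)
        m=(d>0)&(p.min(-1)>70)&(p.max(-1)-p.min(-1)<30)&(abs(X[...,0])<.05)&(abs(X[...,1])<.03)&(X[...,2]>.004)&(X[...,2]<.028);Y=X[m]
        if len(Y)<15: print(c,len(Y));continue
        A=np.c_[Y[:,:2],np.ones(len(Y))];k=np.linalg.lstsq(A,Y[:,2],rcond=None)[0]
        T=Y[Y[:,2]>np.median(Y[:,2])-.003];print(c,len(Y),'slopes',np.degrees(k[:2]).round(1),'c',k[2].round(4),'x',np.percentile(T[:,0],[1,99]).round(4),'y',np.percentile(T[:,1],[1,99]).round(4),'z',np.percentile(Y[:,2],[5,50,95]).round(4))
E
python3 -c "
from home import *
home('q')"
```

```text
time: 27.4
position: [0.4228, -0.3344, 0.0775]
tcp_rot: [-0.0, 0.074, 0.997, 0.0]
force: [-0.6, -0.3, 0.5]
finger_gap: 0.0201
gripper_force: 0.0
side 256 slopes [12.7  4.5] c 0.0167 x [-0.0369  0.0231] y [-0.02    0.0093] z [0.0067 0.013  0.0222]
scene 37 slopes [ 6.7 -0.7] c 0.0187 x [0.0058 0.0282] y [-0.0187  0.0034] z [0.0175 0.0209 0.0244]
wrist 1335 slopes [12.2 -2.6] c 0.0174 x [-0.038   0.0153] y [-0.0156  0.0119] z [0.0089 0.0116 0.0173]
```

```bash
cat > yprof.py <<'E'
from barpts import *
def yp(f):
    for q in f:
        Y,u,v=pts2(q);print(q,len(Y))
        for lo in np.arange(-.04,.045,.01):
            s=Y[(Y[:,0]>lo)&(Y[:,0]<lo+.01)]
            if len(s)>5:print(lo.round(3),len(s),np.percentile(s[:,1],[3,97]).round(4),np.percentile(s[:,2],[3,50,97]).round(4))
def pts2(q):
    o=np.array([.4506,-.3371,.036]);z=np.load(f'pics/{q}.npz');d=z['d'];K=z['K'];v,u=np.mgrid[:420,:560]
    X=(np.stack([(u-K[0,2])/K[0,0]*d,(v-K[1,2])/K[1,1]*d,d,np.ones_like(d)],-1)@z['T'].T)[...,:3]-o
    a=np.radians(-3.4);ex=np.array([np.cos(a),np.sin(a),0]);ey=np.array([-ex[1],ex[0],0])
    Y=np.stack([X@ex,X@ey,X[...,2]],-1);p=z['p'].astype(int)
    m=(d>0)&(p.min(-1)>70)&(p.max(-1)-p.min(-1)<30)&(np.abs(Y[...,1])<.03)&(abs(Y[...,0])<.05)&(Y[...,2]>.003)&(Y[...,2]<.03)
    return Y[m],u[m],v[m]
E
python3 -c "
from yprof import *
yp(['qsi','qwr','qsc'])"
```

```text
qsi 261
-0.04 61 [-0.0124  0.009 ] [0.0037 0.0088 0.0117]
-0.03 49 [-0.0138  0.0091] [0.0046 0.011  0.0138]
-0.02 28 [-0.0154 -0.009 ] [0.0071 0.0133 0.0181]
-0.01 25 [-0.0167 -0.0099] [0.0087 0.0155 0.0202]
0.0 34 [-0.0188 -0.0112] [0.009  0.018  0.0244]
0.01 36 [-0.0199 -0.0017] [0.0132 0.0195 0.0226]
0.02 26 [-0.0202  0.0028] [0.0164 0.0206 0.0232]
qwr 1342
-0.04 525 [-0.0103  0.0117] [0.0062 0.0101 0.012 ]
-0.03 545 [-0.0119  0.011 ] [0.0104 0.0121 0.014 ]
-0.02 169 [-0.0138  0.0101] [0.0122 0.0141 0.0158]
-0.01 52 [-0.0144  0.0087] [0.0144 0.0167 0.0185]
0.0 27 [-0.0153  0.0071] [0.0163 0.0191 0.0208]
0.01 16 [-0.0165  0.0058] [0.0184 0.0207 0.0227]
0.02 8 [-0.0174  0.0043] [0.0205 0.0225 0.0235]
qsc 37
0.0 6 [-0.017   0.0031] [0.0179 0.0198 0.0219]
0.01 13 [-0.015   0.0033] [0.0193 0.021  0.0241]
0.02 17 [-0.0185  0.003 ] [0.017  0.0217 0.0245]
```

```bash
python3 -m creep '[[[0,0,0],0.05],[[0,0,0],0.1],[[0,0,0],0.15],[[0,0,0],0.2],[[0,0,0],0.25],[[0,0,0],0.3],[[0,0,0],0.3],[[0,0,0],0.3]]' 0.21
python3 -c "
from home import *
home('r')
from yprof import *
yp(['rwr'])"
```

```text
time: 28.35
position: [0.4228, -0.3344, 0.0776]
tcp_rot: [0.0, -0.005, 1.0, 0.0]
force: [-1.2, 0.8, 0.3]
finger_gap: 0.0176
gripper_force: 0.0
side 204 slopes [0.7 1.1] c 0.0089 x [-0.0368  0.0275] y [-0.0156  0.0087] z [0.0053 0.0083 0.0122]
scene 42 slopes [-0.7 -0.3] c 0.0101 x [-0.0348  0.031 ] y [-0.0131  0.0085] z [0.0074 0.0098 0.012 ]
wrist 1336 slopes [ 2.  -1.3] c 0.0103 x [-0.0354  0.0015] y [-0.0131  0.0105] z [0.0074 0.0096 0.0108]
rwr 1355
-0.04 416 [-0.0118  0.0098] [0.0037 0.0092 0.0107]
-0.03 573 [-0.0121  0.01  ] [0.0083 0.0098 0.0111]
-0.02 260 [-0.013   0.0101] [0.0081 0.0097 0.0184]
-0.01 86 [-0.0132  0.0099] [0.0079 0.0095 0.0108]
0.0 20 [0.0086 0.0098] [0.0073 0.0089 0.0102]
```

```bash
python3 -m creep '[[[0,0,0],0],[[0,0,0],0],[[0,0,0],0],[[0,0,0],0],[[0,0,0.15],0],[[0,0,0.35],0],[[0,0,0.55],0],[[0,0,0.75],0],[[0,0,0.75],0],[[0,0,0.75],0]]' 1
python3 -c "
from home import *
home('t')
from yprof import *
yp(['twr']);print(manip.get_obs()['qpos'])"
```

```text
time: 29.5
position: [0.4235, -0.3351, 0.2667]
tcp_rot: [0.001, -0.005, 1.0, -0.001]
force: [-0.5, -0.2, -0.3]
finger_gap: 0.0854
gripper_force: 0.0
side 196 slopes [1.3 0.5] c 0.0091 x [-0.0368  0.0271] y [-0.0157  0.0094] z [0.0053 0.0085 0.013 ]
scene 46 slopes [-0.3  2.1] c 0.0103 x [-0.0345  0.0312] y [-0.0156  0.0087] z [0.0082 0.0104 0.0122]
wrist 524 slopes [ 0.1 -1.3] c 0.0094 x [-0.035   0.0286] y [-0.0143  0.01  ] z [0.0077 0.0095 0.0109]
twr 526
-0.04 107 [-0.0118  0.0095] [0.0046 0.0091 0.011 ]
-0.03 183 [-0.0123  0.0098] [0.0079 0.0096 0.0111]
-0.02 70 [-0.0131  0.0099] [0.0082 0.0096 0.0171]
-0.01 45 [-0.0136  0.0096] [0.0076 0.0092 0.0108]
0.0 41 [-0.0141  0.0092] [0.0081 0.0097 0.0108]
0.01 42 [-0.0146  0.0087] [0.0078 0.0096 0.0106]
0.02 38 [-0.0144  0.0084] [0.0072 0.0098 0.0113]
[-8.18234642e-01  2.34249809e-01  9.46501348e-02  1.43421974e+00
  8.32823020e-05 -8.27554165e-01]
```

```bash
python3 -m creep '[[[0.1,0.2,0],-0.2],[[0.25,0.4,0],-0.4],[[0.4,0.6,0],-0.6],[[0.5,0.8,0],-0.8],[[0.581,1,0],-1],[[0.581,1,0],-1],[[0.581,1,0],-1],[[0.581,1,0],-1]]' 0.5
cat > knob.py <<'E'
from geo import *
n0=np.array([-.4869,-.1124,.8662]);KB=np.array([.5868,-.0762,.0883]);left=np.array([-.2249,.9744,0]);ux=np.cross(left,n0)
def knob(f,cams=('side','scene','wrist')):
    o=manip.get_obs();print('tcp',o['position'].round(4),'F',o['force'].round(1),'T',o['wrist_torque'].round(2),round(o['finger_gap'],4))
    for c in cams:
        q=f+c[:2];snap(c,q);an(q)
def an(q):
        z=np.load(f'pics/{q}.npz');d=z['d'];K=z['K'];v,u=np.mgrid[:420,:560]
        X=(np.stack([(u-K[0,2])/K[0,0]*d,(v-K[1,2])/K[1,1]*d,d,np.ones_like(d)],-1)@z['T'].T)[...,:3]-KB
        h=X@n0;a=X@ux;b=X@left;p=z['p'].astype(int)
        m=(d>0)&(h>.040)&(h<.047)&(np.hypot(a,b)<.03)
        if m.sum()>15:print(q,m.sum(),'bar top',cv2.minAreaRect((np.c_[a[m],b[m]]*1000).astype(np.float32)))
        w=(d>0)&(h>.02)&(h<.047)&(np.hypot(a,b)<.025)&(p.min(-1)>110)
        if w.sum()>2:print(q,w.sum(),'pointer ang',np.degrees(np.arctan2(np.median(b[w]),np.median(a[w]))).round(1),np.median(a[w]).round(4),np.median(b[w]).round(4))
E
python3 -c "
from knob import *
knob('k1');an('d0');an('w1')"
```

```text
time: 30.45
position: [0.5674, -0.0832, 0.2632]
tcp_rot: [-0.002, 0.253, 0.967, -0.0]
force: [-0.4, -0.9, 0.8]
finger_gap: 0.043
gripper_force: 0.0
tcp [ 0.5674 -0.0832  0.2632] F [-0.4 -0.9  0.8] T [-0.04 -0.02 -0.01] 0.043
k1si 81 bar top ((-1.5674924850463867, -0.24256134033203125), (15.42029094696045, 41.92186737060547), 50.806217193603516)
k1sc 48 bar top ((1.6776752471923828, -0.4072742462158203), (12.96905517578125, 39.346466064453125), 51.55104446411133)
k1wr 649 bar top ((0.620234489440918, 0.39243507385253906), (14.461882591247559, 40.810943603515625), 50.62528610229492)
k1wr 50 pointer ang 138.0 -0.0083 0.0074
d0 77 bar top ((-2.7347655296325684, -0.511627197265625), (15.991138458251953, 40.66424560546875), 48.658138275146484)
w1 488 bar top ((-0.07380294799804688, -0.2697334289550781), (14.312056541442871, 41.66274642944336), 49.880435943603516)
w1 26 pointer ang 136.9 -0.0084 0.0078
```

```bash
python3 -m creep '[[[0.006,0.011,-0.15],-0.05],[[0.006,0.011,-0.3],-0.05],[[0.006,0.011,-0.45],-0.05],[[0.006,0.011,-0.55],-0.05],[[0.006,0.011,-0.597],-0.05],[[0.006,0.011,-0.597],-0.05],[[0.006,0.011,-0.597],-0.05]]' 0.5
python3 -m creep '[[[0,0,0],0],[[0,0,0],0],[[0,0,0],0],[[0,0,0],0.16],[[0,0,0],0.32],[[0,0,0],0.48],[[0,0,0],0.64],[[0,0,0],0.8],[[0,0,0],1],[[0,0,0],1],[[0,0,0],1]]' 0.28
python3 -c "
from knob import *
knob('k2')"
```

```text
time: 31.3
position: [0.5701, -0.0826, 0.117]
tcp_rot: [0.001, 0.267, 0.964, 0.0]
force: [-0.2, 0.4, 0.2]
finger_gap: 0.0429
gripper_force: 0.0
time: 32.4
position: [0.5697, -0.0816, 0.1161]
tcp_rot: [0.0, 0.01, 1.0, -0.0]
force: [-0.4, 0.3, -0.3]
finger_gap: 0.0238
gripper_force: 0.0
tcp [ 0.5697 -0.0816  0.1161] F [-0.4  0.3 -0.3] T [-0.    0.   -0.02] 0.0238
k2si 76 bar top ((-2.169677734375, -0.29274559020996094), (14.060467720031738, 41.22205352783203), 48.81486129760742)
k2sc 46 bar top ((1.6981830596923828, -0.054351806640625), (13.590344429016113, 39.84395980834961), 44.631595611572266)
k2wr 2191 bar top ((0.3538351058959961, 0.2662925720214844), (14.264839172363281, 41.53875732421875), 49.587825775146484)
k2wr 134 pointer ang 136.7 -0.008 0.0076
```

```bash
python3 -m creep '[[[0,0,0],0.16],[[0,0,-0.012],0.32],[[0,0,-0.02],0.48],[[0,0,-0.02],0.64],[[0,0,-0.02],0.8],[[0,0,-0.02],1],[[0,0,-0.02],1],[[0,0,-0.02],1]]' 0.25
python3 -c "
from knob import *
knob('k3')"
```

```text
time: 33.35
position: [0.5696, -0.0817, 0.1108]
tcp_rot: [0.0, -0.249, 0.968, 0.0]
force: [0.0, -0.6, 0.3]
finger_gap: 0.0209
gripper_force: 0.0
tcp [ 0.5696 -0.0817  0.1108] F [ 0.  -0.6  0.3] T [-0.02  0.04 -0.  ] 0.0209
k3si 76 bar top ((-2.385298728942871, -1.3397750854492188), (14.181788444519043, 40.19190216064453), 48.45151901245117)
k3sc 47 bar top ((3.2167367935180664, -0.20383644104003906), (13.610233306884766, 39.17756652832031), 49.51723861694336)
k3wr 2135 bar top ((0.24644756317138672, 0.2983074188232422), (13.971268653869629, 41.46452331542969), 49.33194351196289)
k3wr 125 pointer ang 136.4 -0.0079 0.0075
```

```bash
python3 - <<'E'
from knob import *
for q in('k3si','k3sc','k3wr','k1wr'):
    z=np.load(f'pics/{q}.npz');d=z['d'];K=z['K'];v,u=np.mgrid[:420,:560]
    X=(np.stack([(u-K[0,2])/K[0,0]*d,(v-K[1,2])/K[1,1]*d,d,np.ones_like(d)],-1)@z['T'].T)[...,:3]
    r=X-KB;h=r@n0;a=r@ux;b=r@left
    m=(d>0)&(np.hypot(X[...,0]-.5696,X[...,1]+.0817)<.035)&(h>.016)
    print(q,m.sum(),'z hist',np.histogram(X[...,2][m],np.arange(.09,.19,.01))[0])
    for zl in np.arange(.1,.15,.01):
        s=m&(X[...,2]>zl)&(X[...,2]<zl+.01)
        if s.sum()>3:
            P=X[s];rr=cv2.minAreaRect(((P[:,:2]-[.5696,-.0817])*1000).astype(np.float32));print(zl.round(3),s.sum(),np.round(rr[0],1),np.round(rr[1],1),round(rr[2],1))
print(manip.get_obs()['qpos'].round(3))
E
```

```text
k3si 1974 z hist [15 35 53 64  9 28 53 56 49]
0.1 35 [ 0.9 -2.9] [ 5.8 39.6] 63.7
0.11 53 [-3.  -3.3] [12.3 45. ] 56.3
0.12 64 [-3.6 -3. ] [14.2 38.7] 57.4
0.13 9 [ 5.6 -8. ] [ 5.9 10.8] 27.4
0.14 28 [-3.4 -2.1] [20.4 36.9] 15.1
k3sc 2050 z hist [ 5 36 69 67 22 20 41 43 50]
0.1 36 [11.   8.8] [15.5 43.6] 51.1
0.11 69 [6.9 5.6] [14.  43.5] 55.7
0.12 67 [1.3 0.4] [15.5 40.9] 66.9
0.13 22 [ 8.7 -3.2] [10.6 17.5] 38.0
0.14 20 [5.  1.3] [21.7 36.1] 4.5
k3wr 25138 z hist [   0    1  194 1444  503  276  852 1055 1432]
0.11 194 [-16.5   6.4] [ 8.5 18.5] 14.1
0.12 1444 [-0.4  0.1] [15.7 43.5] 63.9
0.13 503 [ 6.4 -0.8] [13.4 16.4] 29.2
0.14 276 [ 1.2 -0.3] [21.4 45.5] 28.3
k1wr 21427 z hist [  2  79 209 527 197   0   0   0   0]
0.1 79 [ 6.8 12.1] [ 3.7 34.4] 66.6
0.11 209 [3.  2.9] [16.8 47.8] 68.2
0.12 527 [-0.   0.3] [17.2 43.9] 65.7
0.13 197 [ 5.9 -3.9] [13.7 18.8] 60.6
[-0.282  0.354 -0.118  1.099  0.    -0.787]
```

```bash
python3 -m creep '[[[0,0,0.04],-0.28],[[0,0,0.04],-0.56],[[0,0,0.04],-0.84],[[0,0,0.04],-1],[[0,0,0.04],-1]]' 0.4
python3 -m creep '[[[0,0,0],-0.28],[[0,0,0],-0.56],[[0,0,0],-0.84],[[0,0,0],-1],[[0,0,0],-1],[[0,0,-0.02],-1],[[0,0,-0.04],-1],[[0,0,-0.055],-1],[[0,0,-0.07],-1],[[0,0,-0.07],-1]]' 0.35
python3 -c "
from knob import *
knob('k4',('wrist',))"
```

```text
time: 34.0
position: [0.5696, -0.0816, 0.1209]
tcp_rot: [0.0, 0.009, 1.0, 0.0]
force: [-0.4, 0.6, 0.7]
finger_gap: 0.0339
gripper_force: 0.0
time: 35.0
position: [0.569, -0.0815, 0.1025]
tcp_rot: [-0.001, 0.267, 0.964, 0.0]
force: [-0.7, -0.3, -0.7]
finger_gap: 0.0301
gripper_force: 0.0
tcp [ 0.569  -0.0815  0.1025] F [-0.7 -0.3 -0.7] T [ 0.01 -0.03  0.03] 0.0301
k4wr 2527 bar top ((4.131070137023926, 5.298030853271484), (26.37627410888672, 41.966835021972656), 50.32514953613281)
k4wr 163 pointer ang 136.5 -0.0082 0.0078
```

```bash
python3 -m creep '[[[0,0,-0.012],0],[[0,0,-0.024],0],[[0,0,-0.024],0]]'; python3 -m creep '[[[0,0,0],0],[[0,0,0],0],[[0,0,0],0],[[0,0,0],0]]' 0.24
python3 -m creep '[[[0,0,0],0.16],[[0,0,0],0.32],[[0,0,0],0.48],[[0,0,0],0.64],[[0,0,0],0.8],[[0,0,0],1],[[0,0,0],1],[[0,0,0],1]]'
python3 -c "
from knob import *
knob('k5',('wrist','side'))"
```

```text
time: 35.35
position: [0.5692, -0.0816, 0.0969]
tcp_rot: [-0.0, 0.267, 0.964, 0.0]
force: [0.4, 0.0, -0.3]
finger_gap: 0.0299
gripper_force: 0.0
time: 35.75
position: [0.5696, -0.0817, 0.0974]
tcp_rot: [0.0, 0.267, 0.964, 0.0]
force: [-0.2, 0.1, -0.1]
finger_gap: 0.0205
gripper_force: 0.0
time: 36.55
position: [0.5692, -0.0821, 0.0975]
tcp_rot: [-0.0, 0.01, 1.0, -0.0]
force: [-1.3, -2.5, 1.9]
finger_gap: 0.0202
gripper_force: 1.6
tcp [ 0.5692 -0.0821  0.0975] F [-1.3 -2.5  1.9] T [-0.57  0.45 -0.08] 0.0202
k5wr 2775 bar top ((0.30284881591796875, 0.38900279998779297), (20.927717208862305, 41.99702453613281), 74.22518157958984)
k5wr 166 pointer ang 148.4 -0.0092 0.0057
k5si 65 bar top ((-4.6354475021362305, -4.035661697387695), (34.257102966308594, 35.67354202270508), 80.46720886230469)
```

```bash
python3 -m creep '[[[0,0,0],0.16],[[0,0,0],0.32],[[0,0,0],0.48],[[0,0,0],0.64],[[0,0,0],0.8],[[0,0,0],1],[[0,0,0],1],[[0,0,0],1]]'
python3 -c "
from knob import *
knob('k6',('wrist','side'))"
```

```text
time: 37.45
position: [0.5704, -0.0819, 0.0977]
tcp_rot: [0.001, -0.249, 0.968, -0.0]
force: [0.3, -1.8, 1.8]
finger_gap: 0.0207
gripper_force: 1.5
tcp [ 0.5704 -0.0819  0.0977] F [ 0.3 -1.8  1.8] T [-0.59 -0.16 -0.01] 0.0207
k6wr 2748 bar top ((0.8515338897705078, -1.7931880950927734), (43.01148986816406, 24.326641082763672), 1.6734808683395386)
k6wr 161 pointer ang 168.2 -0.0105 0.0022
k6si 75 bar top ((-3.268411636352539, 0.6538372039794922), (26.344562530517578, 36.8454704284668), 64.36347961425781)
```

```bash
python3 -m creep '[[[0,0,0],-0.2],[[0,0,0],-0.4],[[0,0,0],-0.45],[[0,0,0],-0.45]]'; python3 -m creep '[[[0,0,0],0],[[0,0,0],0],[[0,0,0],0],[[0,0,0],0]]' 0 20
python3 -c "
from knob import *
knob('k7',('wrist',))"; python3 -m creep '[[[0,0,0],0.08],[[0,0,0],0.16],[[0,0,0],0.24],[[0,0,0],0.24],[[0,0,0],0.24]]'
python3 -c "
from knob import *
knob('k8',('wrist',))"
```

```text
time: 37.95
position: [0.5692, -0.081, 0.0969]
tcp_rot: [-0.0, -0.136, 0.991, 0.001]
force: [1.1, -1.2, -0.6]
finger_gap: 0.0206
gripper_force: 0.0
time: 38.35
position: [0.5696, -0.0813, 0.0972]
tcp_rot: [0.0, -0.135, 0.991, 0.0]
force: [2.1, 1.1, -0.5]
finger_gap: 0.0133
gripper_force: 17.7
tcp [ 0.5696 -0.0813  0.0972] F [ 2.1  1.1 -0.5] T [ 0.3  -0.26 -0.03] 0.0133
k7wr 2652 bar top ((0.1313800811767578, 0.13488006591796875), (14.775089263916016, 41.88957977294922), 84.83746337890625)
k7wr 164 pointer ang 171.2 -0.0106 0.0016
time: 38.9
position: [0.5697, -0.081, 0.0975]
tcp_rot: [0.0, -0.197, 0.98, 0.001]
force: [0.9, 5.3, 2.0]
finger_gap: 0.0132
gripper_force: 18.3
tcp [ 0.5697 -0.081   0.0975] F [0.9 5.3 2. ] T [ 0.99 -0.3  -0.18] 0.0132
k8wr 2593 bar top ((0.5919189453125, -0.08376932144165039), (42.82886505126953, 14.9563570022583), 0.15890783071517944)
k8wr 163 pointer ang 177.6 -0.0108 0.0005
```

```bash
python3 -m creep '[[[0,0,0],0.08],[[0,0,0],0.16],[[0,0,0],0.2],[[0,0,0],0.2],[[0,0,0],0.2]]' 0 35
python3 -c "
from knob import *
knob('k9',('wrist',))"
```

```text
time: 39.45
position: [0.5695, -0.0818, 0.0979]
tcp_rot: [0.0, -0.248, 0.969, -0.0]
force: [-0.2, 2.8, 5.4]
finger_gap: 0.0123
gripper_force: 34.3
tcp [ 0.5695 -0.0818  0.0979] F [-0.2  2.8  5.4] T [ 0.76  0.2  -0.23] 0.0123
k9wr 2432 bar top ((0.2469043731689453, 0.36240148544311523), (41.78813934326172, 14.224847793579102), 0.15477697551250458)
k9wr 161 pointer ang 177.3 -0.0106 0.0005
```

```bash
python3 -m creep '[[[0,0,0],0],[[0,0,0],0],[[0,0,0],0],[[0,0,0],0],[[0,0,0.1],0],[[0,0,0.3],0],[[-0.1,0,0.5],0],[[-0.2,0,0.7],0],[[-0.3,0,0.8],0],[[-0.3,0,0.8],0],[[-0.3,0,0.8],0]]' 0.5
python3 - <<'E'
from knob import *
from ang import holes_brass,M,proj
import ang
from home import home
knob('z',('side','scene','wrist'));home('y',('side','scene'))
print(*holes_brass('zsi'))
z=np.load('pics/zsi.npz');g=z['p'].astype(np.float32).mean(-1);A,B=np.mgrid[-36:36.01:.25,-36:36.01:.25];uv=proj('zsi',(M+A[...,None]*ang.ux/1000+B[...,None]*ang.left/1000).reshape(-1,3)).reshape(A.shape+(2,)).astype(np.float32);I=cv2.remap(g,uv[...,0],uv[...,1],cv2.INTER_CUBIC)
print(sorted((sum(I[np.hypot(A-k*24*np.cos(np.radians(t)),B-k*24*np.sin(np.radians(t)))<4].mean() for k in(1,-1)),t) for t in range(-20,50,2))[:3])
for uv in[(198,170),(266,140),(408,245)]:print(uv,P('d0',*uv),P('zsi',*uv))
E
```

```text
time: 40.6
position: [0.4949, -0.082, 0.2985]
tcp_rot: [0.001, -0.248, 0.969, -0.001]
force: [0.7, -0.6, -0.2]
finger_gap: 0.0426
gripper_force: 0.0
tcp [ 0.4949 -0.082   0.2985] F [ 0.7 -0.6 -0.2] T [ 0.04 -0.09  0.01] 0.0426
zsi 80 bar top ((-2.9654579162597656, -0.983917236328125), (41.17107009887695, 14.350371360778809), 4.060568332672119)
zsc 35 bar top ((-1.202606201171875, 0.6952314376831055), (43.7025146484375, 13.307860374450684), 0.9160638451576233)
zwr 507 bar top ((0.29991912841796875, -0.004546642303466797), (41.4021110534668, 13.922089576721191), 0.27702462673187256)
zwr 39 pointer ang 177.9 -0.0104 0.0004
side 202 slopes [1.2 2. ] c 0.0092 x [-0.0375  0.0274] y [-0.0157  0.0082] z [0.0051 0.0085 0.0123]
scene 47 slopes [-1.   1.6] c 0.0102 x [-0.036  0.031] y [-0.0136  0.0086] z [0.0069 0.0101 0.0128]
zsi brass (4, array([78. , 80.9, 83.3]), np.float64(0.0478)) tab (19, array([-163.5,   79.3,  107.6]), np.float64(0.041))
[(np.float32(223.52481), 0), (np.float32(224.7804), -2), (np.float32(225.74625), 2)]
(198, 170) [0.4582 0.2772 0.0633] [0.4588 0.2784 0.0626]
(266, 140) [0.7063 0.2807 0.085 ] [0.7061 0.2805 0.0851]
(408, 245) [ 0.6844 -0.3088  0.0625] [ 0.685  -0.3085  0.062 ]
```

Every check passes: the ring reads about 0°, the knob is at its stop, the spanner is home, and the pot and bottles haven't moved. Handing in.

```bash
python3 -c "
from workcell import manip
print(manip.close_job())"
```

```text
the job is handed in; nothing more can be done
None
```

The job is done and handed in at about 41 s: the lock ring was turned with the spanner until tight against its stop, the spanner is back upright in its stand, and the reset knob was then turned back to its zero stop, with the pot and both bottles still where they were.

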